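# Clean the fixture plate and rock the locating block out of its nest

### The job

Pick up the white plastic scraper block and use it to wipe the three loose steel chips off the fixture plate into the catch tray along its edge, then stand or lay the scraper back on the bench, clear of the fixture. Then grip the locating block that is stuck in its spring-jaw nest and work it loose by rocking it, first leaning its top clearly towards the catch tray and then clearly away from it while its foot is still in the nest, and so on until it comes free. Finish while still holding it: upright and still above its nest, about 2 cm clear of it; do not touch the chips with the gripper and leave everything else where it is.

Things in the scene. Friction and masses are not known exactly. Their poses are not given: they have to be found in the camera images.
- fixture: Fixed aluminium plate, 150 mm (x) by 240 mm (y, from -125 to +115 mm), flat top 20 mm above the bench; origin on the bench, z up, +y towards the open steel catch tray that joins its +y edge (inside y 115 to 174 mm, x -72 to 72 mm; floor 3 mm, outer rim 16 mm above the bench). On the plate stands the nest, 49 mm (x) by 92 mm (y), centred at x = 0, y = -75 mm, 48 mm above the bench.
- nest (a point): Centre of the nest's mouth, 48 mm above the bench, axes as the fixture. The nest's floor is 25 mm below it. Along x the pocket fits the block with 3 mm to spare in all; along y the block is clamped between two spring jaws.
- jaws (a point): Midway between the two black rubber-faced jaw bars, 10 mm below the mouth. Bars lie along x and touch the block 20 mm either side in y; springs press each with about 30 N and yield 8 mm, so the block can lean 0.2 rad towards +y or -y. A straight pull takes 30 to 45 N; leaning it about one jaw, then the other, takes half and walks it up some 5 mm a swing. It is free once raised about 20 mm.
- block_mid (a point): Centre of the locating block in the nest: plain aluminium, 30 mm (x) by 40 mm (y) by 70 mm high, about 0.2 kg, with two dowels 7 mm high on top. Axes start parallel to the fixture's. Seated, its foot is 23 mm and its top 93 mm above the bench; 45 mm stand out of the nest, to be gripped across the 40 mm (its y faces).
- block_top (a point): Centre of the locating block's top face, 70 mm above its foot.
- block_foot (a point): Centre of the locating block's underside.
- scraper_mid (a point): Centre of the white plastic scraper block that stands on the bench left or right of the fixture, 31 mm above its flat underside. Its axes: x along its length, z up. Lower part (scraping edge) 110 mm (x) by 20 mm (y) by 30 mm high; upper part, the grip, 60 mm (x) by 26 mm (y), from 30 to 62 mm above the underside. About 0.13 kg.
- chip0_mid (a point): Middle of a loose steel offcut chip, 14 to 18 mm across and 8 to 10 mm high, 4 mm above its underside; it lies on the plate between the nest and the catch tray, within 35 mm of the fixture's x = 0 and 30 to 80 mm along the fixture's +y.
- chip1_mid (a point): Middle of a loose steel offcut chip, 14 to 18 mm across and 8 to 10 mm high, 4 mm above its underside; it lies on the plate between the nest and the catch tray, within 35 mm of the fixture's x = 0 and 30 to 80 mm along the fixture's +y.
- chip2_mid (a point): Middle of a loose steel offcut chip, 14 to 18 mm across and 8 to 10 mm high, 4 mm above its underside; it lies on the plate between the nest and the catch tray, within 35 mm of the fixture's x = 0 and 30 to 80 mm along the fixture's +y.
- spare: Bystander: aluminium angle block, 50 by 50 mm, 52 mm high; origin under its centre. It stands on the bench on the other side of the fixture from the scraper. Leave alone.
- gauge: Bystander: steel gauge pin, 16 mm thick, 30 mm high, standing on the plate's corner at fixture x about +58, y about -108 mm; origin under its centre. Leave alone.
- jar: Bystander: brown glass jar, 52 mm wide, 65 mm high, beyond the fixture; origin under its centre.
- syringe: Bystander: dispensing syringe, 160 mm long, 34 mm wide, lying beyond the fixture; origin under its barrel.
- reel: Bystander: component reel, 90 mm wide, 13 mm high, lying beyond the fixture; origin under its centre.
- driver: Bystander: screwdriver lying on the bench on the right; origin under its middle.
- partbox: Bystander: open black parts box 100 by 120 mm, 35 mm high, on the left; origin under its centre.
Mind the look-alikes: they are no part of the job. What is shaped like the part that bears block_mid but orange is not meant. Of the things that look like the part that bears scraper_mid, the larger one is meant.

How it is judged:
On the way, in this order (a step that is already met when the one before it is completed fails the run):
1. all three chips are in the catch tray (y of chip0_mid in the frame of fixture between 0.116 and 0.174 m and x of chip0_mid in the frame of fixture between -0.075 and 0.075 m and height (world z) of each of chip0_mid, chip1_mid, chip2_mid below 0.016 m and y of chip1_mid in the frame of fixture between 0.116 and 0.174 m and x of chip1_mid in the frame of fixture between -0.075 and 0.075 m and y of chip2_mid in the frame of fixture between 0.116 and 0.174 m and x of chip2_mid in the frame of fixture between -0.075 and 0.075 m), for 0.2 s.
2. the scraper is set down on the bench (height (world z) of scraper_mid below 0.036 m and contact force between scraper and the fingers below 0.1 N and contact force between scraper and fixture below 0.1 N and linear speed of scraper below 0.02 m/s), for 0.2 s.
3. the block, foot still in the nest, leans towards the catch tray (height (world z) of block_foot below 0.045 m and angle between block_mid's own z axis and vertical above 0.07 rad and y of block_top in the frame of nest above 0.002 m), for 0.05 s.
4. the block, foot still in the nest, leans away from the catch tray (height (world z) of block_foot below 0.045 m and angle between block_mid's own z axis and vertical above 0.07 rad and y of block_top in the frame of nest below -0.002 m), for 0.05 s.
At the end, for the whole second after the job is handed in: Block held still by the fingers, within 0.2 rad of upright, foot 4 to 45 mm above the nest mouth, centre within 30 mm sideways of the nest centre, touching nothing of the fixture; all three chips in the catch tray; scraper resting on the bench, released, not touching the fixture (all of step 1 and all of step 2 and height (world z) of block_foot between 0.052 and 0.093 m and horizontal distance between block_mid and nest below 0.03 m and angle between block_mid's own z axis and vertical below 0.2 rad and contact force between block and fixture below 0.05 N and contact force between block and the fingers above 1 N and linear speed of block below 0.03 m/s); the arm keeps its last pose, push and grip.
It fails at once if a chip is touched by the fingers or the arm (contact force between any of chip0, chip1, chip2 and the fingers above 0.5 N or contact force between any of chip0, chip1, chip2 and the arm above 0.5 N).
It fails at once if a bystander is moved by more than 25 mm (distance of any of spare, gauge, jar, syringe, reel, driver, partbox from where it was at the start of the episode above 0.025 m).
It also fails if it takes over 67 s, if anything falls off the work surface, if the arm or the gripper's body presses on something with over 40 N, if the wrist force passes 120 N, or if a joint passes its speed limit or range.

### The arm

A 6-joint arm with a two-finger parallel gripper is mounted at the origin on the work surface. World frame = base frame: x ahead of the robot, y to its left, z up, the work surface at z = 0. Lengths are in m, angles in rad, forces in N, time in s.
With the tool pointing down it reaches from about 0.325 to 0.85 m from the base axis. Payload 4.4 kg.
Tool frame: the origin (TCP) lies at the very end of the fingers, on their centre line; the grasp point (between the pads) lies 19 mm behind it; z points along the fingers, y is the direction in which the jaws open and shut (so a half turn about z gives the same grasp; the last joint's range is limited). The gripper opens to 94 mm and grips with 3 to 60 N. Pads are 16 mm wide; open, the fingers measure 119 mm over their backs; the gripper's body (75 mm by 177 mm) begins 78 mm behind the grasp point.
Start: joints at [-1.46, 0.207, 1.542, -0, 1.393, -0.15], TCP at [0.148, -0.556, 0.205] pointing down, gripper open.
Joint ranges: [-2.73, 2.73], [-0.86, 2.22], [0.23, 2.46], [-1.11, 4.25], [0.08, 2.63], [-2.82, 2.82]. Speed limits (rad/s): [2.79, 2.79, 3.14, 3.14, 3.14, 3.14].

### API

Orientations are given as a rotation vector (axis times angle).
In Python, from cell import * gives the robot as it stands.
- The arm moves only by the shell command python3 -m creep 'ROWS'. ROWS is JSON, a list of rows, each a list of 3 entries, a list of its own where there are three numbers: the gripper command: -1 is shut, 1 is fully open, values between are in proportion, then the shift along the world's x, y, z in cm, then the turn, a rotation vector about the world's x, y, z in rad. In form: [[gripper, [x, y, z], [rx, ry, rz]], ...]. A call has 1 to 8 rows; each row is the pose to reach, as a shift and turn from the pose commanded when the call began; what a row does not reach only later rows make up. A row lasts 1/10 s, in which the tool goes at most 50 mm and 8.59 degrees, less where a joint would pass 70% of its speed; a pose out of reach is approached as far as the arm can. A call with a gripper value outside its range is refused whole. The fingers move at their own pace and stop on an object; the grip force is fixed at half the most. Time passes only in rows, so rows that repeat a pose let the fingers close. It gives the time, the measured TCP pose, the force and the opening at its end, in the units of the state.
- sense(): the state, without advancing time (a new reading comes with each control period).
- grab_frame(name): name is "scene" or "top" or "wrist"; returns the picture (480x640x3 uint8, red, green, blue); there is no depth.
- calibration(name): a dict with "fx", "fy", "cx", "cy" (pixels), "extrinsics" (4x4, takes a point from world to camera coordinates); the wrist camera has in their place "mount" (4x4, takes a point from camera to tool coordinates, whose origin is the TCP and whose axes are the flange's). Camera axes: x right, y up, looking along -z (the intrinsics and any distortion apply to the point x, -y, -z); pixel columns grow to the right and rows downward; lengths in m; the calibration is good to about 2 mm. A picture is of the moment at which its call begins: read the wrist's pose just before it. calibration takes no time and is no camera call.
- finish_job(): hands the job in, once; it reports no verdict.
The state is a dict: "time_s": time; "joints": joint angles; "qd": joint speeds; "joint_efforts": joint torques, N m; "position": TCP position; "orientation": TCP orientation; "wrist_force": force on the tool from outside, world axes, zero at the start; "wrist_torque": the same for the moment, N m; "width": finger opening in m.
Only numpy, scipy, OpenCV 4.12 (cv2) and the standard library are available. Lean on these libraries where they do the work, as an engineer would, in place of code of your own. Each camera call takes 0.05 s, during which the arm holds its last target.

## Working session

There is one attempt and no reset: what is moved stays moved. The work goes in short steps, Python scripts to look and compute and a shell command to move; the robot and the scene stay as the last step left them, time stands still between calls to the robot, and variables do not carry over. Pictures are saved under pics/ and viewed, and the job is handed in when it is done.

```bash
ls; mkdir -p pics; python3 - <<'E'
from cell import *
import cv2
s=sense();print(s['time_s'],s['position'],s['orientation'],s['width'])
for n in ["scene","top","wrist"]:
    c=calibration(n);print(n,c)
    cv2.imwrite(f'pics/{n}0.png',grab_frame(n)[:,:,::-1])
E
```

```text
pics
0.0 [ 0.14815519 -0.55477259  0.20431817] [-3.11272152e+00 -4.08228822e-01 -4.74093433e-05] 0.09411193765327608
scene {'fx': 520.5522148425623, 'fy': 520.5522148425623, 'cx': 318.7208640454066, 'cy': 248.1494060421267, 'extrinsics': array([[ 0.50590923,  0.86256798,  0.00568613, -0.2884255 ],
       [-0.51190691,  0.29492249,  0.80682838,  0.23289024],
       [ 0.69426736, -0.4110927 ,  0.59075852, -1.64857758],
       [ 0.        ,  0.        ,  0.        ,  1.        ]])}
top {'fx': 494.3254518002712, 'fy': 494.3254518002712, 'cx': 330.70787686834166, 'cy': 236.644513679504, 'extrinsics': array([[-0.07202954, -0.99739995, -0.00225494,  0.03100072],
       [ 0.97237074, -0.07072496,  0.22247048, -0.57968235],
       [-0.22205153,  0.01383181,  0.97493682, -1.07718632],
       [ 0.        ,  0.        ,  0.        ,  1.        ]])}
wrist {'fx': 381.1223232897709, 'fy': 381.1223232897709, 'cx': 319.11931767033866, 'cy': 237.90086173832574, 'mount': array([[ 1.34406849e-03,  9.65778901e-01,  2.59363273e-01,
         7.66282457e-02],
       [ 9.99997661e-01, -8.58541196e-04, -1.98526326e-03,
         7.52034235e-04],
       [-1.69465131e-03,  2.59365335e-01, -9.65777796e-01,
        -1.79246223e-01],
       [ 0.00000000e+00,  0.00000000e+00,  0.00000000e+00,
         1.00000000e+00]])}
```

View pics/top0.png

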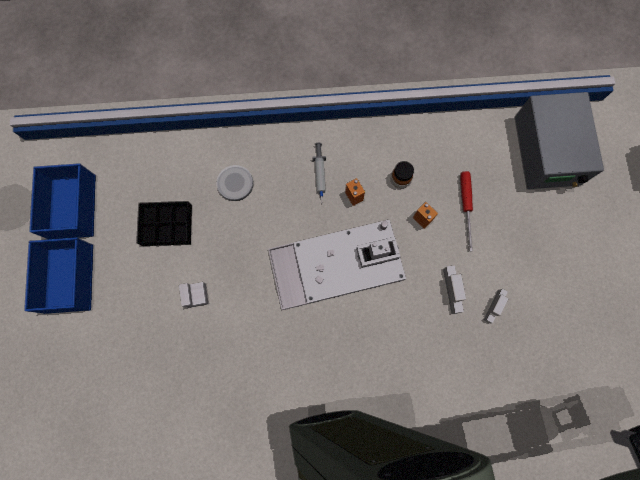

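View pics/scene0.png

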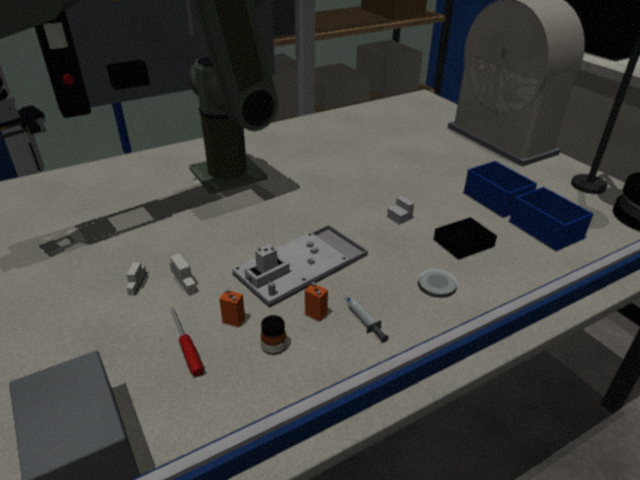

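View pics/wrist0.png

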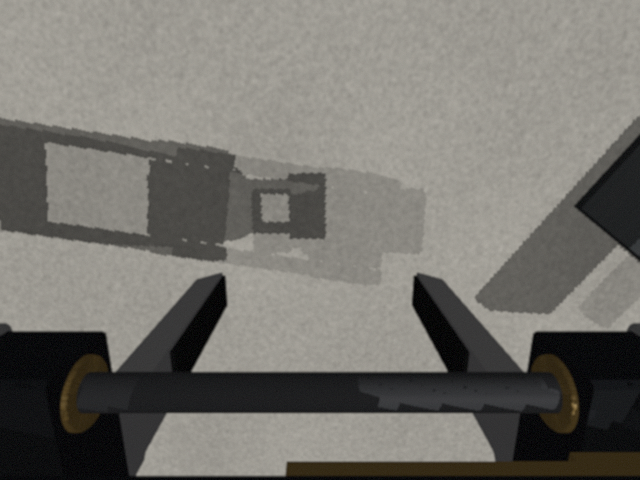

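Top view: fixture centred near (338,263), with the tray at left (287,276), nest at (379,251), and three chips near (331,253), (320,268) and (320,280). The larger scraper is near (455,288), with its smaller look-alike at (497,305). Next I measure them.

```bash
cat > h.py <<'E'
from cell import *
import numpy as np, cv2
from scipy.spatial.transform import Rotation as R
def cam(name,s=None):
    c=calibration(name)
    K=np.array([[c['fx'],0,c['cx']],[0,c['fy'],c['cy']],[0,0,1]])
    if 'extrinsics' in c: E=np.array(c['extrinsics'])
    else:
        s=s or sense(); T=np.eye(4);T[:3,:3]=R.from_rotvec(s['orientation']).as_matrix();T[:3,3]=s['position']
        E=np.linalg.inv(T@np.array(c['mount']))
    return K,E
def ray(cm,uv,z):
    K,E=cm; uv=np.atleast_2d(uv).astype(float)
    d=np.c_[(uv[:,0]-K[0,2])/K[0,0],-(uv[:,1]-K[1,2])/K[1,1],-np.ones(len(uv))]@E[:3,:3]
    o=-E[:3,:3].T@E[:3,3]
    return o+d*((z-o[2])/d[:,2])[:,None]
def proj(cm,P):
    K,E=cm; P=np.atleast_2d(P); q=P@E[:3,:3].T+E[:3,3]
    return np.c_[K[0,0]*q[:,0]/-q[:,2]+K[0,2],K[1,1]*q[:,1]/q[:,2]+K[1,2]]
E
python3 - <<'E'
import cv2
im=cv2.imread('pics/top0.png')
cv2.imwrite('pics/t1.png',cv2.resize(im[205:325,255:415],None,fx=5,fy=5,interpolation=cv2.INTER_CUBIC))
cv2.imwrite('pics/t2.png',cv2.resize(im[250:335,425:525],None,fx=7,fy=7,interpolation=cv2.INTER_CUBIC))
E
```

```text
(no output)
```

View pics/t1.png

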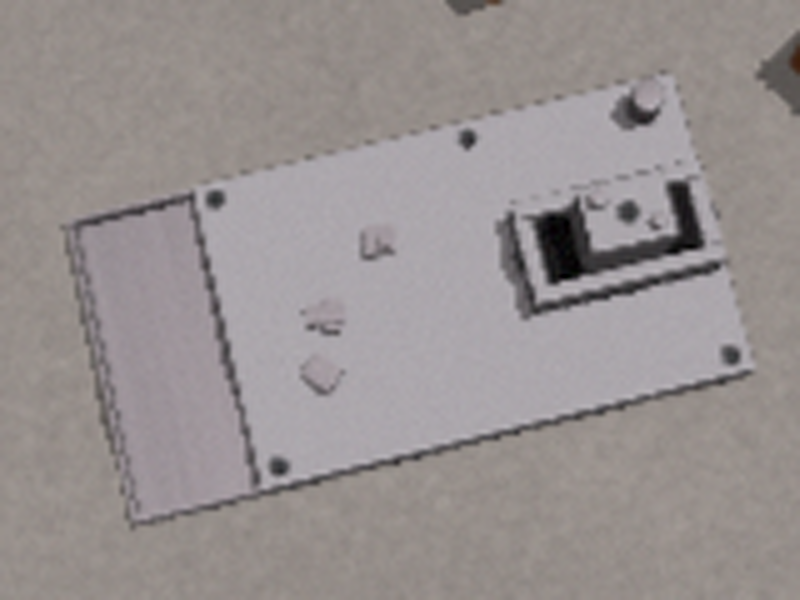

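View pics/t2.png

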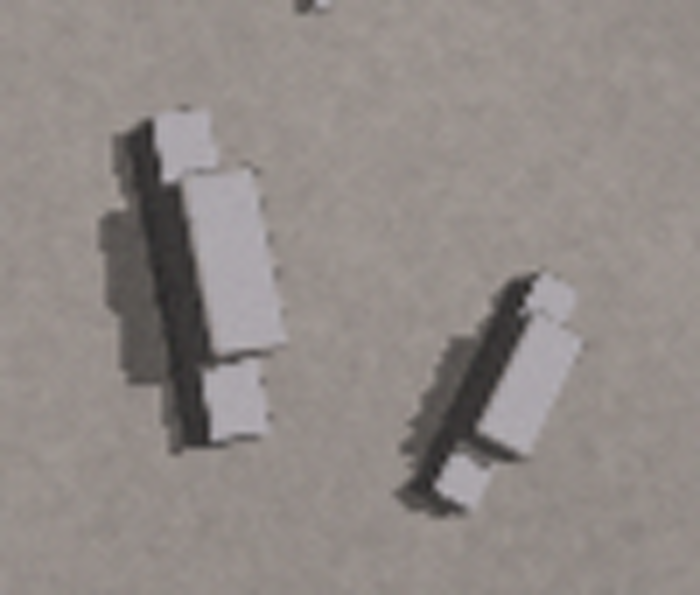

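```bash
cat > m.py <<'E'
from h import *
cm=cam('top')
def t1(p): p=np.array(p,float); return (p+.5)/5-.5+[255,205]
def t2(p): p=np.array(p,float); return (p+.5)/7-.5+[425,250]
pl=ray(cm,t1([[195,187],[678,73],[750,372],[255,490]]),.02)
print(pl)
L=np.array([[75,115],[75,-125],[-75,-125],[-75,115]])/1000.
# kabsch 2D
a=pl[:,:2];ac=a-a.mean(0);lc=L-L.mean(0)
th=np.arctan2((lc[:,0]*ac[:,1]-lc[:,1]*ac[:,0]).sum(),(lc*ac).sum())
Rm=np.array([[np.cos(th),-np.sin(th)],[np.sin(th),np.cos(th)]])
o=a.mean(0)-Rm@L.mean(0)
print('fixture',o,th,'res',a-(L@Rm.T+o))
def f(P): return (np.atleast_2d(P)[:,:2]-o)@Rm
def w(p): return np.atleast_2d(p)@Rm.T+o
E
cat > m2.py <<'E'
from m import *
print('chips',f(ray(cm,t1([[378,242],[325,315],[322,375]]),.027)))
print('gauge top',f(ray(cm,t1([647,97]),.05)))
print('nest corners',f(ray(cm,t1([[512,210],[535,310],[722,265]]),.048)))
bt=ray(cm,t1([[578,195],[665,175],[678,235],[585,258]]),.093); print('blocktop',f(bt))
print('blk hole',ray(cm,t1([628,210]),.093),f(ray(cm,t1([628,210]),.093)),'nest w',w([0,-.075]))
g=ray(cm,t2([[183,180],[252,168],[286,345],[215,357]]),.062);l=ray(cm,t2([[152,120],[210,108],[268,435],[208,443]]),.03)
for q in (g,l):
    print(q.round(4),q.mean(0),[np.linalg.norm(q[i]-q[(i+1)%4]) for i in range(4)])
    d=(q[0]+q[1]-q[2]-q[3]);print('yaw long',np.arctan2(d[1],d[0]))
s=sense();print(s['position'],R.from_rotvec(s['orientation']).as_matrix().round(3))
E
python3 m2.py
```

```text
[[ 0.58404406  0.07814279  0.02      ]
 [ 0.62353323 -0.1585896   0.02      ]
 [ 0.47589697 -0.17805418  0.02      ]
 [ 0.43746116  0.05821213  0.02      ]]
fixture [ 0.52946264 -0.04513205] 0.1548609485406439 res [[-0.00178315 -0.00191716]
 [ 0.00068778 -0.00152163]
 [ 0.00125647  0.0021502 ]
 [-0.0001611   0.00128859]]
chips [[ 0.02562968  0.03413115]
 [-0.00287678  0.06635062]
 [-0.03031234  0.07398416]]
gauge top [[ 0.06047771 -0.10408158]]
nest corners [[ 0.02236883 -0.02944217]
 [-0.02596426 -0.028634  ]
 [-0.0249983  -0.11835232]]
blocktop [[ 0.01381766 -0.05557444]
 [ 0.01392074 -0.09594272]
 [-0.01403309 -0.0947345 ]
 [-0.01480443 -0.05164828]]
blk hole [[ 0.5432075  -0.11965997  0.093     ]] [[ 0.00208499 -0.07575608]] nest w [[ 0.54103084 -0.11923452]]
[[ 0.4714 -0.277   0.062 ]
 [ 0.4736 -0.2999  0.062 ]
 [ 0.4158 -0.3033  0.062 ]
 [ 0.4136 -0.28    0.062 ]] [ 0.44362007 -0.29003716  0.062     ] [np.float64(0.022992424196271857), np.float64(0.057931000618117644), np.float64(0.023363337078133727), np.float64(0.05779555120400357)]
yaw long 0.05583817445836066
[[ 0.4964 -0.2772  0.03  ]
 [ 0.4991 -0.2972  0.03  ]
 [ 0.3895 -0.3023  0.03  ]
 [ 0.3883 -0.2823  0.03  ]] [ 0.44332419 -0.28974358  0.03      ] [np.float64(0.020110042056002118), np.float64(0.1097175265259626), np.float64(0.020046981839753474), np.float64(0.10823875346043395)]
yaw long 0.04667744113874665
[ 0.14818093 -0.55490944  0.20453737] [[ 0.966  0.258 -0.   ]
 [ 0.258 -0.966  0.002]
 [ 0.    -0.002 -1.   ]]
```

```bash
python3 -m creep '[[1,[4,3.6,0],[0,0,-0.05]],[1,[8,7.2,0],[0,0,-0.1]],[1,[12,10.8,0],[0,0,-0.15]],[1,[16,14.4,0],[0,0,-0.21]],[1,[20,18,0],[0,0,-0.21]],[1,[24,21.6,0],[0,0,-0.21]],[1,[27,24.2,-2],[0,0,-0.21]],[1,[29.5,26.5,-4],[0,0,-0.21]]]'
python3 -m creep '[[1,[0,0,0],[0,0,0]],[1,[0,0,0],[0,0,0]]]'
python3 - <<'E'
from h import *
s=sense();print(s['position'],R.from_rotvec(s['orientation']).as_matrix().round(3),s['wrist_force'])
np.save('ws.npy',np.r_[s['position'],s['orientation']])
cv2.imwrite('pics/w1.png',grab_frame('wrist')[:,:,::-1])
E
```

```text
time_s: 0.95
position: [0.4425, -0.2927, 0.1689]
orientation: [3.137, 0.08, 0.005]
wrist_force: [0.1, -0.0, 0.1]
width: 0.0941
time_s: 1.15
position: [0.4399, -0.2923, 0.1666]
orientation: [-3.139, -0.084, 0.003]
wrist_force: [-0.3, 0.6, 1.7]
width: 0.0943
[ 0.43989344 -0.29227543  0.16664945] [[ 0.999  0.053 -0.002]
 [ 0.053 -0.999  0.001]
 [-0.002 -0.001 -1.   ]] [-0.32544401  0.6070364   1.74850993]
```

View pics/w1.png

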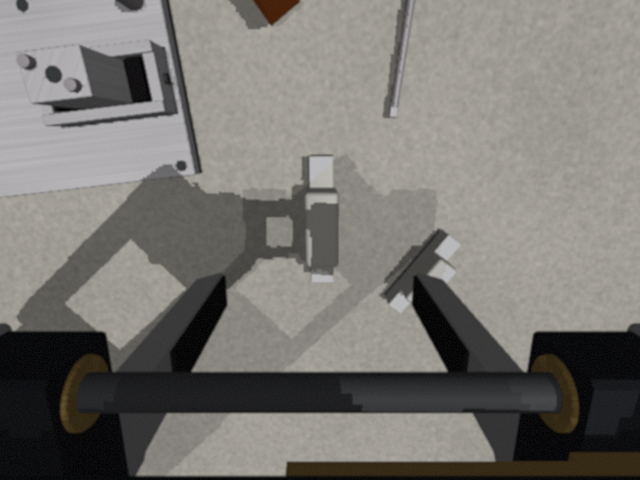

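The wrist view shows the scraper's grip at about (322,232), between the fingers, with the small look-alike to the right at (420,270), where the right finger could come down on or near it.

```bash
python3 - <<'E'
import cv2
im=cv2.imread('pics/w1.png')
cv2.imwrite('pics/w1c.png',cv2.resize(im[140:320,280:480],None,fx=4,fy=4,interpolation=cv2.INTER_CUBIC))
E
```

```text
(no output)
```

View pics/w1c.png

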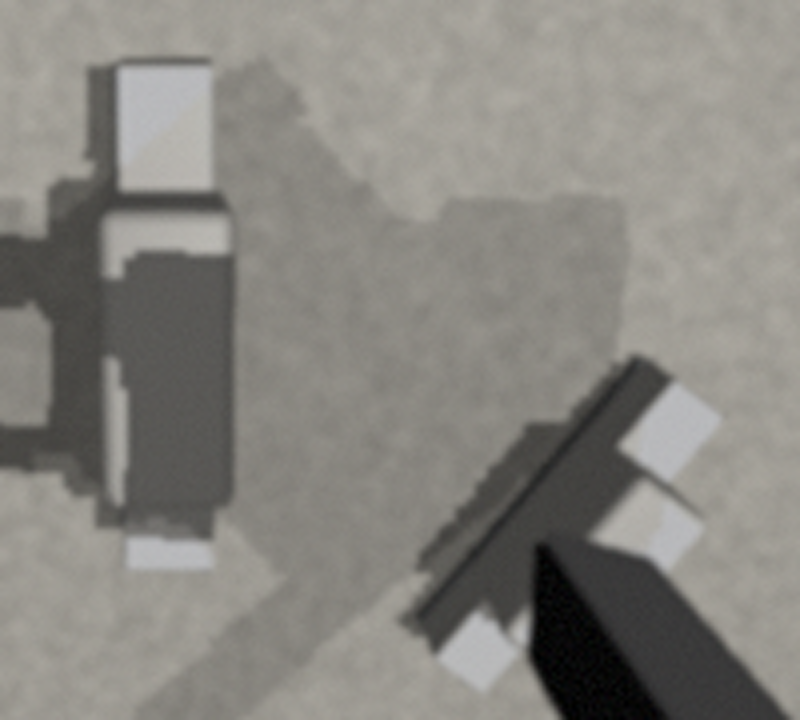

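```bash
python3 - <<'E'
from h import *
w=np.load('ws.npy');c=cam('wrist',dict(position=w[:3],orientation=w[3:]))
k=lambda p:(np.array(p,float)+.5)/4-.5+[280,140]
for p,z in (([[105,210],[230,208],[233,500],[108,507]],.062),([[117,62],[210,62],[212,570],[128,570]],.03)):
    q=ray(c,k(p),z);d=(q[0]+q[1]-q[2]-q[3]);print(q.round(4),q.mean(0),np.arctan2(d[1],d[0]),[np.linalg.norm(q[i]-q[(i+1)%4]).round(4) for i in range(4)])
T=cam('top');k2=lambda p:(np.array(p,float)+.5)/7-.5+[425,250]
print('small',ray(T,k2([[540,272],[578,300],[490,490],[435,490]]),.02),ray(T,k2([[480,435],[525,458]]),.04))
for i in range(3):print(sense()['position'])
E
```

```text
[[ 0.4752 -0.2813  0.062 ]
 [ 0.4768 -0.3046  0.062 ]
 [ 0.4194 -0.3091  0.062 ]
 [ 0.4166 -0.2846  0.062 ]] [ 0.4470143  -0.29491616  0.062     ] 0.06654129672179943 [np.float64(0.0233), np.float64(0.0576), np.float64(0.0246), np.float64(0.0586)]
[[ 0.5007 -0.2815  0.03  ]
 [ 0.5017 -0.3004  0.03  ]
 [ 0.3918 -0.3078  0.03  ]
 [ 0.3908 -0.2892  0.03  ]] [ 0.44625037 -0.29474019  0.03      ] 0.06887770052724292 [np.float64(0.0188), np.float64(0.1101), np.float64(0.0186), np.float64(0.1101)]
small [[ 0.43725653 -0.40299962  0.02      ]
 [ 0.42702543 -0.4142796   0.02      ]
 [ 0.36681937 -0.37577898  0.02      ]
 [ 0.36813098 -0.35765021  0.02      ]] [[ 0.38394279 -0.36854083  0.04      ]
 [ 0.37551873 -0.38207055  0.04      ]]
[ 0.43978022 -0.29357278  0.16750844]
[ 0.43978022 -0.29357278  0.16750844]
[ 0.43978022 -0.29357278  0.16750844]
```

```bash
python3 -m creep '[[0.5,[0.5,0,-2.5],[0,0,0]],[0.5,[0.5,0,-5.5],[0,0,0]],[0.5,[0.5,0,-8.5],[0,0,0]],[0.5,[0.5,0,-10.5],[0,0,0]],[0.5,[0.5,0,-11.5],[0,0,0]],[0.5,[0.5,0,-11.5],[0,0,0]],[0.5,[0.5,0,-11.5],[0,0,0]]]'
python3 - <<'E'
from h import *
s=sense();print(s['position'],s['wrist_force'])
cv2.imwrite('pics/w2.png',grab_frame('wrist')[:,:,::-1])
E
```

```text
time_s: 1.9
position: [0.4454, -0.295, 0.0539]
orientation: [3.139, 0.078, 0.003]
wrist_force: [0.3, -0.4, 0.3]
width: 0.0707
[ 0.44543569 -0.29498859  0.05388019] [ 0.31600846 -0.43149519  0.34896433]
```

View pics/w2.png

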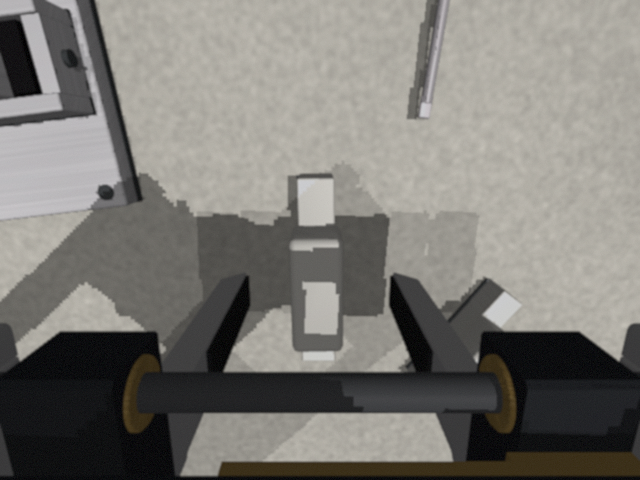

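The wrist view has the grip at (317,295), centred between the fingers at 245 and 393. I descend and grip.

```bash
python3 -m creep '[[0.5,[0,0,-1.2],[0,0,0]],[0.5,[0,0,-2.4],[0,0,0]],[0.5,[0,0,-2.4],[0,0,0]],[-1,[0,0,-2.4],[0,0,0]],[-1,[0,0,-2.4],[0,0,0]],[-1,[0,0,-2.4],[0,0,0]],[-1,[0,0,-2.4],[0,0,0]],[-1,[0,0,-2.4],[0,0,0]]]'
python3 -m creep '[[-1,[0,0,0],[0,0,0]],[-1,[0,0,2],[0,0,0]],[-1,[0,0,2],[0,0,0]]]'
```

```text
time_s: 2.75
position: [0.4452, -0.2936, 0.0289]
orientation: [3.14, 0.08, 0.001]
wrist_force: [0.8, -0.8, 0.4]
width: 0.0341
time_s: 3.05
position: [0.4465, -0.2947, 0.0504]
orientation: [3.138, 0.08, 0.005]
wrist_force: [0.6, 0.1, -1.5]
width: 0.0258
```

```bash
python3 -m creep '[[-1,[0,0,3],[0,0,0]],[-1,[0,0,6.5],[0,0,0]],[-1,[0,1,10],[0,0,0]],[-1,[1.2,4,10],[0,0,0.03]],[-1,[2.4,8,10],[0,0,0.06]],[-1,[3.6,12,10],[0,0,0.1]],[-1,[4.8,16,10],[0,0,0.104]],[-1,[6,20,10],[0,0,0.104]]]'
python3 -m creep '[[-1,[1.2,3,0],[0,0,0]],[-1,[2.3,5,0],[0,0,0]],[-1,[2.3,5,0],[0,0,0]],[-1,[2.3,5,0],[0,0,0]]]'
python3 - <<'E'
from h import *
s=sense();print(s['position'],R.from_rotvec(s['orientation']).as_matrix().round(3))
np.save('ws.npy',np.r_[s['position'],s['orientation']])
cv2.imwrite('pics/w3.png',grab_frame('wrist')[:,:,::-1])
t=grab_frame('top')[:,:,::-1];cv2.imwrite('pics/t3.png',t)
cv2.imwrite('pics/t3c.png',cv2.resize(t[205:325,255:415],None,fx=5,fy=5,interpolation=cv2.INTER_CUBIC))
E
```

```text
time_s: 3.85
position: [0.505, -0.0918, 0.1479]
orientation: [-3.132, -0.242, 0.001]
wrist_force: [0.3, -0.2, -1.7]
width: 0.0259
time_s: 4.25
position: [0.5276, -0.0433, 0.1479]
orientation: [3.132, 0.245, -0.002]
wrist_force: [-1.2, -0.3, -1.0]
width: 0.0257
[ 0.52761415 -0.04331863  0.14788429] [[ 0.988  0.155 -0.001]
 [ 0.155 -0.988 -0.   ]
 [-0.001  0.    -1.   ]]
```

View pics/w3.png

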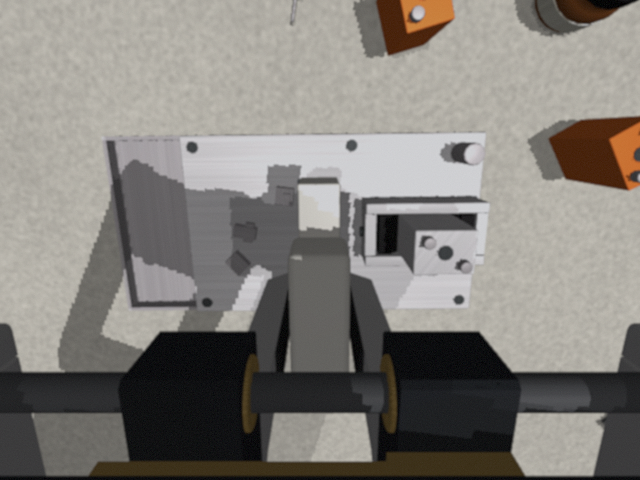

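View pics/t3c.png

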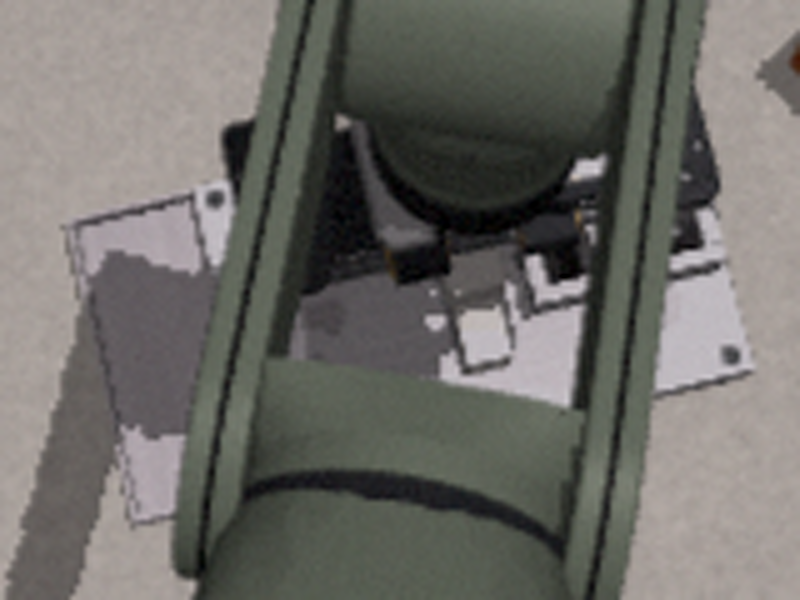

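```bash
python3 - <<'E'
from m import *
ws=np.load('ws.npy');c=cam('wrist',dict(position=ws[:3],orientation=ws[3:]))
pts=[[181,136],[487,132],[469,307],[197,306]]
pl=ray(c,pts,.02);print(pl,[np.linalg.norm(pl[i]-pl[(i+1)%4]).round(4) for i in range(4)]);
a=pl[:,:2];ac=a-a.mean(0)
th2=np.arctan2((lc[:,0]*ac[:,1]-lc[:,1]*ac[:,0]).sum(),(lc*ac).sum())
Rm2=np.array([[np.cos(th2),-np.sin(th2)],[np.sin(th2),np.cos(th2)]]);o2=a.mean(0)-Rm2@L.mean(0)
f2=lambda P:(np.atleast_2d(P)[:,:2]-o2)@Rm2
print('fix wrist',o2,th2,'tcp in fix',f2(ws[:2]),'top-based',f(ws[:2]))
print('chips',f2(ray(c,[[285,196],[245,231],[238,263]],.027)))
print('nest +y edge',f2(ray(c,[[364,199],[366,258]],.048)))
print('scraper lower end top corners',f2(ray(c,[[300,183],[339,183],[340,229],[299,227]],ws[2]-.029+.03)))
E
cat > /dev/null; python3 - <<'E'
import cv2
im=cv2.imread('pics/w3.png')
cv2.imwrite('pics/w3c.png',cv2.resize(im[120:320,95:495],None,fx=2,fy=2,interpolation=cv2.INTER_CUBIC))
E
```

```text
[[ 0.58404406  0.07814279  0.02      ]
 [ 0.62353323 -0.1585896   0.02      ]
 [ 0.47589697 -0.17805418  0.02      ]
 [ 0.43746116  0.05821213  0.02      ]]
fixture [ 0.52946264 -0.04513205] 0.1548609485406439 res [[-0.00178315 -0.00191716]
 [ 0.00068778 -0.00152163]
 [ 0.00125647  0.0021502 ]
 [-0.0001611   0.00128859]]
[[ 0.58627931  0.0734993   0.02      ]
 [ 0.62652716 -0.16092588  0.02      ]
 [ 0.48050421 -0.18529894  0.02      ]
 [ 0.44424168  0.05051145  0.02      ]] [np.float64(0.2379), np.float64(0.148), np.float64(0.2386), np.float64(0.1439)]
fix wrist [ 0.53358284 -0.05061879] 0.16175333931623057 tcp in fix [[-0.00471509  0.00816612]] top-based [[-0.00154666  0.00207684]]
chips [[ 0.02577062  0.03381018]
 [-0.00263354  0.06703932]
 [-0.02996763  0.07435024]]
nest +y edge [[ 0.02652514 -0.02629936]
 [-0.01924641 -0.02904354]]
scraper lower end top corners [[ 0.05069818  0.01581038]
 [ 0.05061545 -0.0023646 ]
 [ 0.02854542 -0.00304983]
 [ 0.0296283   0.01665748]]
```

View pics/w3c.png

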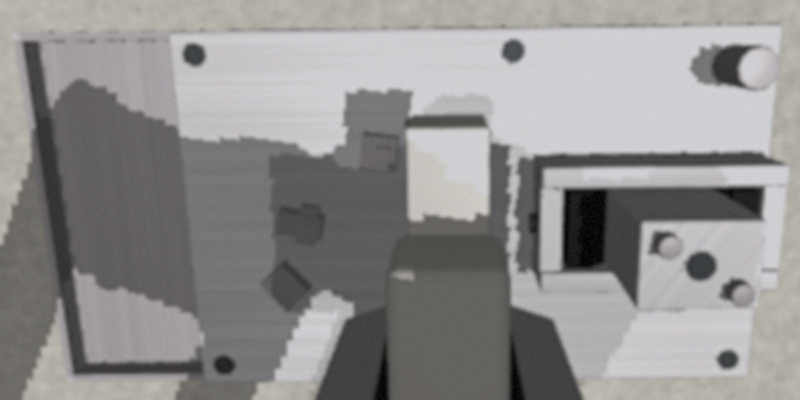

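```bash
python3 -m creep '[[-1,[0.5,-0.4,-2],[0,0,0]],[-1,[0.5,-0.4,-4.5],[0,0,0]],[-1,[0.5,-0.4,-7],[0,0,0]],[-1,[0.5,-0.4,-8.5],[0,0,0]],[-1,[0.5,-0.4,-9.2],[0,0,0]],[-1,[0.5,-0.4,-9.2],[0,0,0]]]'
python3 -m creep '[[-1,[0,0,-0.2],[0,0,0]],[-1,[0,0,-0.4],[0,0,0]],[-1,[0,0,-0.4],[0,0,0]]]'
python3 - <<'E'
from h import *
s=sense();print(s['position'],s['wrist_force'])
np.save('ws.npy',np.r_[s['position'],s['orientation']])
cv2.imwrite('pics/w4.png',grab_frame('wrist')[:,:,::-1])
cv2.imwrite('pics/s4.png',cv2.resize(grab_frame('scene')[190:330,200:400,::-1],None,fx=4,fy=4))
E
```

```text
time_s: 4.95
position: [0.5319, -0.0482, 0.0556]
orientation: [-3.132, -0.24, 0.004]
wrist_force: [-0.1, 0.4, -0.8]
width: 0.0257
time_s: 5.25
position: [0.5336, -0.0476, 0.0533]
orientation: [3.132, 0.243, 0.002]
wrist_force: [0.1, -0.7, -1.7]
width: 0.0261
[ 0.53359201 -0.04764949  0.0532889 ] [ 0.10459183 -0.68969129 -1.74864225]
```

View pics/w4.png

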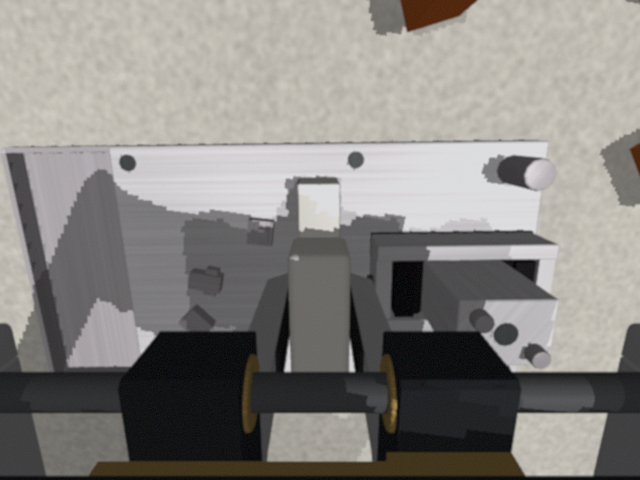

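View pics/s4.png

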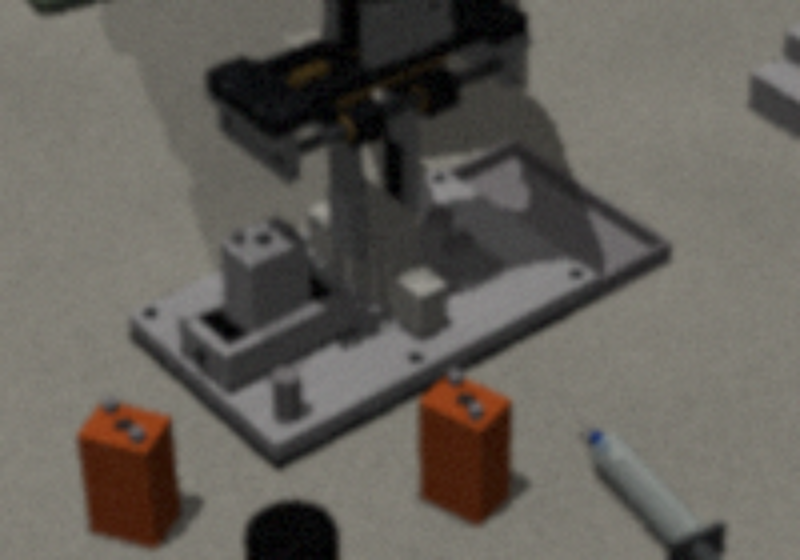

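```bash
python3 -m creep '[[-1,[0,0,-0.2],[0,0,0]],[-1,[-0.16,0.99,-0.2],[0,0,0]],[-1,[-0.31,1.98,-0.2],[0,0,0]],[-1,[-0.47,2.96,-0.2],[0,0,0]],[-1,[-0.63,3.95,-0.2],[0,0,0]],[-1,[-0.79,4.94,-0.2],[0,0,0]],[-1,[-0.94,5.93,-0.2],[0,0,0]]]'
python3 - <<'E'
from h import *
s=sense();print(s['position'],s['wrist_force'])
np.save('ws.npy',np.r_[s['position'],s['orientation']])
cv2.imwrite('pics/w5.png',grab_frame('wrist')[:,:,::-1])
E
```

```text
time_s: 6.05
position: [0.5235, 0.0129, 0.0507]
orientation: [3.132, 0.244, 0.0]
wrist_force: [-0.4, 0.2, -2.7]
width: 0.0261
[0.52346299 0.0128811  0.05066545] [-0.40058158  0.18836414 -2.67074793]
```

View pics/w5.png

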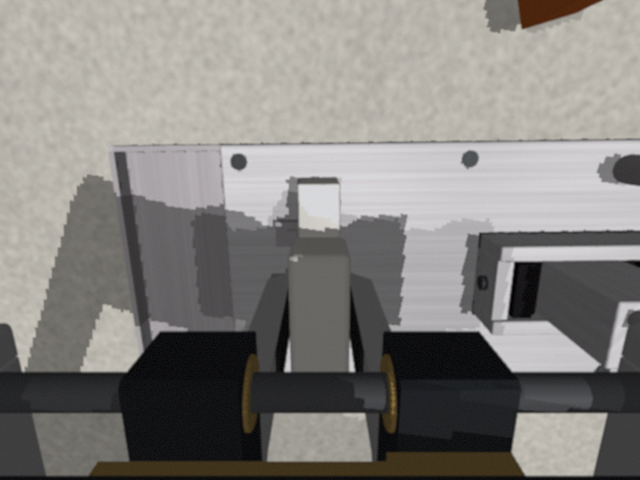

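The wrist view shows chips being carried ahead of the scraper, with one visible at (285,228) and the tray edge at column 225. I continue.

```bash
python3 -m creep '[[-1,[-0.16,0.99,0],[0,0,0]],[-1,[-0.31,1.98,0],[0,0,0]],[-1,[-0.47,2.96,0],[0,0,0]],[-1,[-0.63,3.95,0],[0,0,0]],[-1,[-0.75,4.75,0],[0,0,0]],[-1,[-0.87,5.5,0],[0,0,0]],[-1,[-0.94,5.93,0],[0,0,0]],[-1,[-0.94,5.93,0],[0,0,0]]]'
python3 - <<'E'
from h import *
s=sense();print(s['position'],s['wrist_force'])
np.save('ws.npy',np.r_[s['position'],s['orientation']])
cv2.imwrite('pics/w6.png',grab_frame('wrist')[:,:,::-1])
cv2.imwrite('pics/s6.png',cv2.resize(grab_frame('scene')[190:330,230:430,::-1],None,fx=4,fy=4))
E
```

```text
time_s: 6.9
position: [0.5143, 0.0717, 0.0508]
orientation: [3.132, 0.244, 0.0]
wrist_force: [0.3, 0.1, -0.6]
width: 0.026
[0.5142847  0.07166257 0.05077079] [ 0.32330413  0.12406185 -0.57049632]
```

View pics/w6.png

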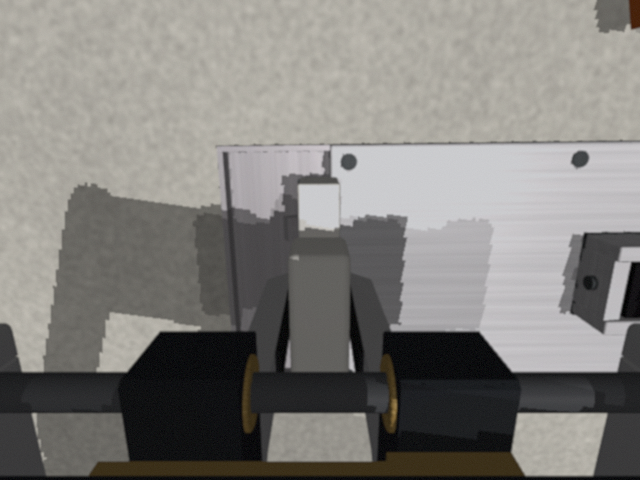

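View pics/s6.png

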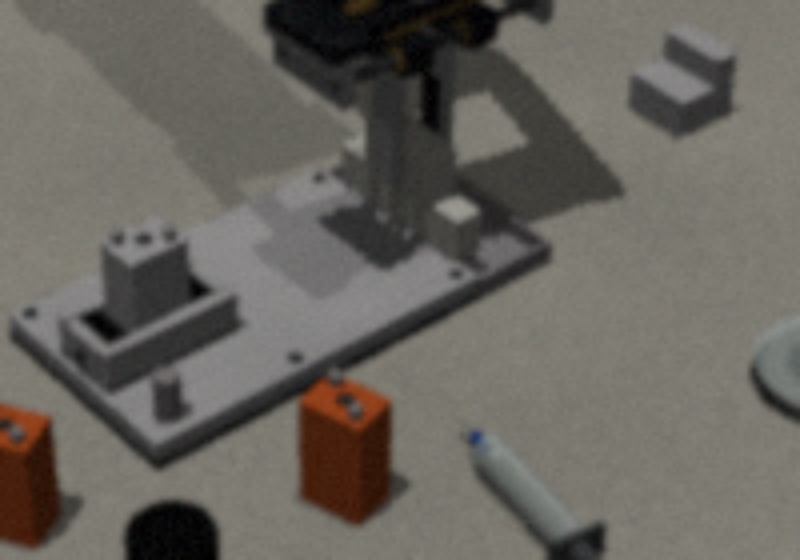

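```bash
python3 -m creep '[[-1,[-0.08,0.5,0],[0,0,0]],[-1,[-0.08,0.5,0],[0,0,0]],[-1,[0,0,0.2],[0,0,0]],[-1,[0.3,-2,1],[0,0,0]],[-1,[0.6,-4,4],[0,0,0]],[-1,[1.1,-7,7],[0,0,0]],[-1,[1.1,-7,7],[0,0,0]]]'
python3 - <<'E'
from h import *
s=sense();print(s['position'],s['wrist_force'])
np.save('ws.npy',np.r_[s['position'],s['orientation']])
cv2.imwrite('pics/w7.png',grab_frame('wrist')[:,:,::-1])
cv2.imwrite('pics/s7.png',cv2.resize(grab_frame('scene')[190:330,230:430,::-1],None,fx=4,fy=4))
E
```

```text
time_s: 7.7
position: [0.53, -0.0028, 0.1256]
orientation: [3.128, 0.237, 0.016]
wrist_force: [0.8, -0.3, -0.5]
width: 0.0256
[ 0.53002623 -0.00283954  0.12561418] [ 0.81196817 -0.34470994 -0.45324549]
```

View pics/w7.png

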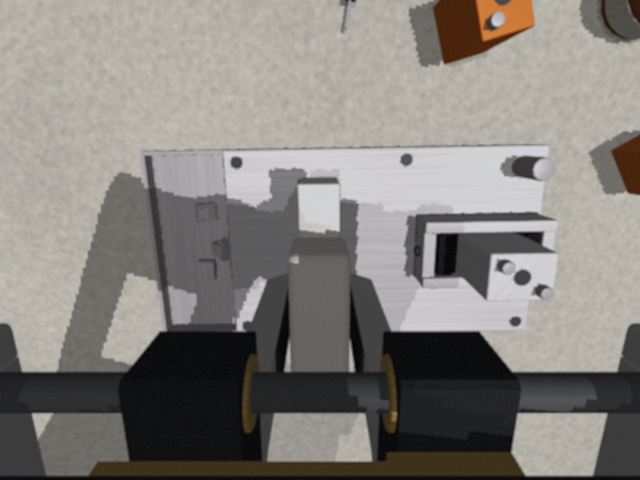

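View pics/s7.png

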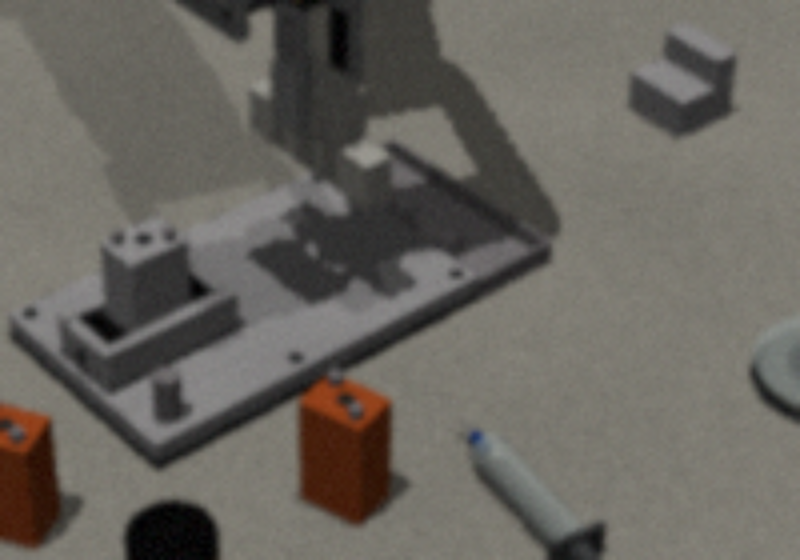

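```bash
python3 - <<'E'
from m import *
im=cv2.imread('pics/w7.png')
g=cv2.convertScaleAbs(im[180:300,130:270],alpha=2,beta=0)
cv2.imwrite('pics/w7c.png',cv2.resize(g,None,fx=5,fy=5,interpolation=cv2.INTER_CUBIC))
ws=np.load('ws.npy');c=cam('wrist',dict(position=ws[:3],orientation=ws[3:]))
o=np.array([.5336,-.0506]);
print((ray(c,[[206,211],[221,248],[207,267]],.007)[:,:2]-o)@Rm)
print('edge',(ray(c,[[226,170],[240,328]],.02)[:,:2]-o)@Rm)
E
```

```text
[[ 0.58404406  0.07814279  0.02      ]
 [ 0.62353323 -0.1585896   0.02      ]
 [ 0.47589697 -0.17805418  0.02      ]
 [ 0.43746116  0.05821213  0.02      ]]
fixture [ 0.52946264 -0.04513205] 0.1548609485406439 res [[-0.00178315 -0.00191716]
 [ 0.00068778 -0.00152163]
 [ 0.00125647  0.0021502 ]
 [-0.0001611   0.00128859]]
[[ 0.02419631  0.13561373]
 [-0.00635688  0.12576456]
 [-0.02257606  0.13835743]]
edge [[ 0.05723019  0.11469864]
 [-0.07114411  0.11130691]]
```

View pics/w7c.png

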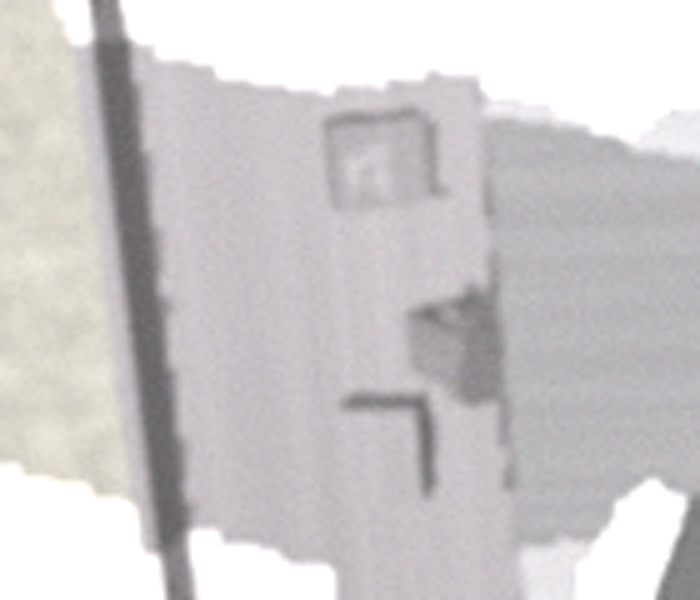

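```bash
python3 -m creep '[[-1,[0,0,3],[0,0,0]],[-1,[-1,-3,4.5],[0,0,0]],[-1,[-2.2,-7.5,4.5],[0,0,-0.03]],[-1,[-3.4,-12,4.5],[0,0,-0.06]],[-1,[-4.7,-16.5,4.5],[0,0,-0.09]],[-1,[-6,-21,4.5],[0,0,-0.104]],[-1,[-7.3,-25.5,2],[0,0,-0.104]],[-1,[-8.5,-29.1,-1],[0,0,-0.104]]]'
python3 -m creep '[[-1,[0,0,-3],[0,0,0]],[-1,[0,0,-6],[0,0,0]],[-1,[0,0,-7.5],[0,0,0]],[-1,[0,0,-7.5],[0,0,0]]]'
```

```text
time_s: 8.6
position: [0.4405, -0.2902, 0.1109]
orientation: [3.14, 0.08, 0.002]
wrist_force: [1.6, -0.8, -2.2]
width: 0.0257
time_s: 9.0
position: [0.4371, -0.2848, 0.0317]
orientation: [-3.133, -0.08, 0.012]
wrist_force: [0.9, -0.4, -1.9]
width: 0.0256
```

```bash
python3 -m creep '[[-1,[0,0,-0.2],[0,0,0]],[-1,[0,0,-0.3],[0,0,0]],[-1,[0,0,-0.4],[0,0,0]]]'
python3 - <<'E'
from h import *
s=sense();print(s['position'],s['wrist_force'],s['qd'].round(3) if hasattr(s['qd'],'round') else s['qd'])
cv2.imwrite('pics/w8.png',grab_frame('wrist')[:,:,::-1])
E
```

```text
time_s: 9.3
position: [0.4415, -0.2892, 0.0335]
orientation: [3.139, 0.081, 0.003]
wrist_force: [0.2, 0.3, -1.0]
width: 0.0262
[ 0.4415151  -0.28916758  0.03353601] [ 0.15742932  0.30734312 -1.03591455] [-0.002  0.013  0.005  0.001 -0.022  0.001]
```

View pics/w8.png

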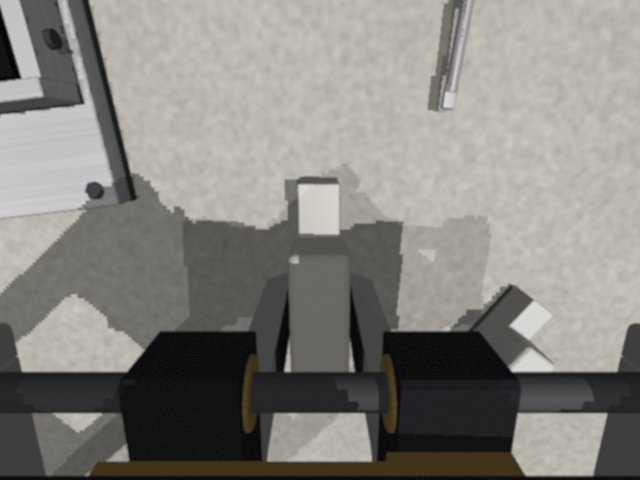

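```bash
python3 -m creep '[[-1,[0,0,0],[0,0,0]]]';python3 -m creep '[[-1,[0,0,-0.2],[0,0,0]],[-1,[0,0,-0.2],[0,0,0]]]'
```

```text
time_s: 9.45
position: [0.4411, -0.2891, 0.0333]
orientation: [3.14, 0.08, 0.002]
wrist_force: [-0.5, -0.2, -1.2]
width: 0.0257
time_s: 9.65
position: [0.4406, -0.2888, 0.0305]
orientation: [3.141, 0.08, 0.0]
wrist_force: [-0.3, -0.1, -0.5]
width: 0.0258
```

```bash
python3 -m creep '[[-1,[0,0,-0.1],[0,0,0]],[-1,[0,0,-0.2],[0,0,0]],[-1,[0,0,-0.2],[0,0,0]]]';python3 -m creep '[[0.3,[0,0,0],[0,0,0]],[0.3,[0,0,0],[0,0,0]],[0.3,[0,0,0],[0,0,0]],[0.3,[0,0,0],[0,0,0]]]'
python3 -m creep '[[0.3,[0,0,2],[0,0,0]],[0.3,[0,0,5],[0,0,0]],[0.3,[0,0,9],[0,0,0]],[0.3,[0,0,13],[0,0,0]],[0.3,[0,0,13],[0,0,0]]]'
python3 - <<'E'
from h import *
s=sense();print(s['position'],s['orientation'],s['wrist_force'])
cv2.imwrite('pics/w9.png',grab_frame('wrist')[:,:,::-1])
t=grab_frame('top')[:,:,::-1]
cv2.imwrite('pics/t9.png',cv2.resize(t[205:325,255:415],None,fx=5,fy=5,interpolation=cv2.INTER_CUBIC))
E
```

```text
time_s: 9.95
position: [0.4407, -0.2889, 0.0288]
orientation: [3.141, 0.08, 0.0]
wrist_force: [0.2, 0.0, 2.1]
width: 0.026
time_s: 10.35
position: [0.4406, -0.2888, 0.0285]
orientation: [3.14, 0.08, 0.0]
wrist_force: [0.0, 0.5, -0.3]
width: 0.0541
time_s: 10.85
position: [0.4444, -0.2921, 0.1653]
orientation: [3.131, 0.08, 0.015]
wrist_force: [0.3, -0.4, 0.1]
width: 0.0614
[ 0.44436854 -0.29214313  0.16530649] [3.13116014 0.07975589 0.01522583] [ 0.32651054 -0.35597606  0.12415271]
```

View pics/w9.png

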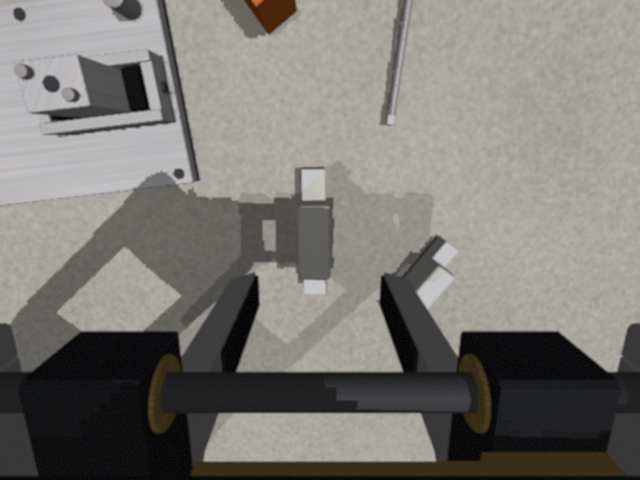

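View pics/t9.png

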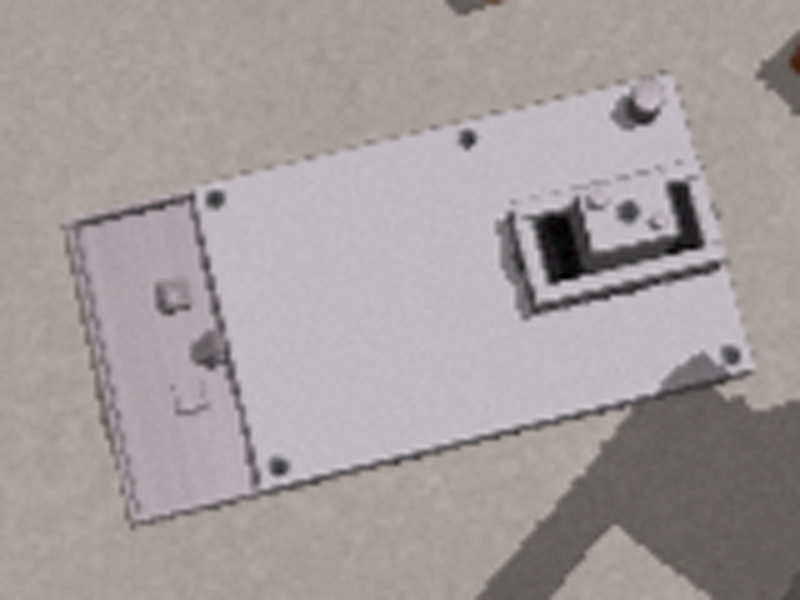

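```bash
python3 - <<'E'
from m import *
for z in (.007,.012,.018): print(z,f(ray(cm,t1([[207,348],[192,350],[224,350],[217,347]]),z)).round(4).tolist())
s=grab_frame('scene')[:,:,::-1]
cv2.imwrite('pics/s9.png',cv2.resize(s[225:275,290:370],None,fx=10,fy=10,interpolation=cv2.INTER_CUBIC))
E
```

```text
[[ 0.58404406  0.07814279  0.02      ]
 [ 0.62353323 -0.1585896   0.02      ]
 [ 0.47589697 -0.17805418  0.02      ]
 [ 0.43746116  0.05821213  0.02      ]]
fixture [ 0.52946264 -0.04513205] 0.1548609485406439 res [[-0.00178315 -0.00191716]
 [ 0.00068778 -0.00152163]
 [ 0.00125647  0.0021502 ]
 [-0.0001611   0.00128859]]
0.007 [[-0.0024, 0.1246], [-0.0018, 0.1318], [-0.0052, 0.1169], [-0.003, 0.1198]]
0.012 [[-0.0032, 0.1244], [-0.0026, 0.1316], [-0.006, 0.1167], [-0.0038, 0.1197]]
0.018 [[-0.0042, 0.1242], [-0.0036, 0.1313], [-0.007, 0.1165], [-0.0048, 0.1195]]
```

View pics/s9.png

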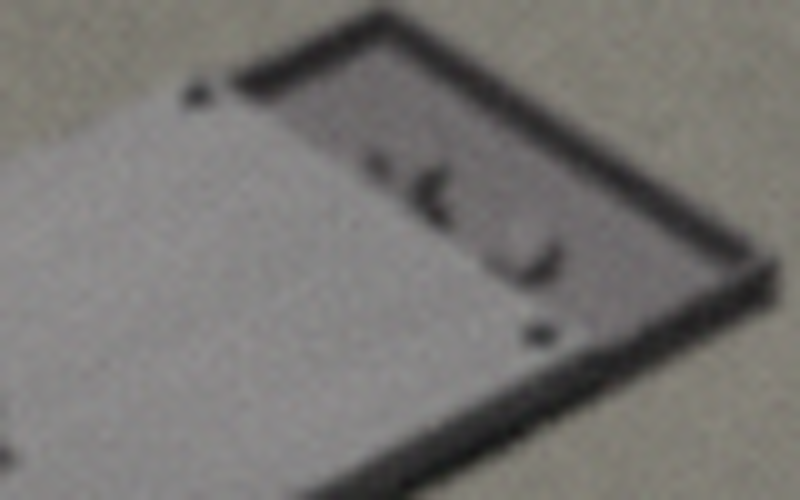

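The scraper stands released at (313,235) in the wrist view. In the top view all three chips are in the tray at (172,295), (207,348) and (187,397). The middle one is tilted against the tray wall, but its centre can be at most about 13 mm high. Next I go above the block.

```bash
python3 -m creep '[[0.5,[2,3.4,1],[0,0,0.03]],[0.5,[4,6.8,1],[0,0,0.06]],[0.5,[6,10.1,1],[0,0,0.09]],[0.5,[8,13.4,1],[0,0,0.105]],[0.5,[10.1,16.7,1],[0,0,0.105]],[0.5,[10.1,16.7,1],[0,0,0.105]],[0.5,[10.1,16.7,1],[0,0,0.105]]]'
python3 - <<'E'
from h import *
s=sense();print(s['position'],R.from_rotvec(s['orientation']).as_matrix().round(3),s['wrist_force'])
np.save('ws.npy',np.r_[s['position'],s['orientation']])
im=grab_frame('wrist')[:,:,::-1]
cv2.imwrite('pics/w10.png',im)
cv2.imwrite('pics/w10c.png',cv2.resize(im[130:330,200:440],None,fx=3,fy=3,interpolation=cv2.INTER_CUBIC))
E
```

```text
time_s: 11.7
position: [0.5403, -0.1208, 0.1662]
orientation: [-3.13, -0.248, 0.007]
wrist_force: [-0.6, 0.2, -0.4]
width: 0.0705
[ 0.54031847 -0.12079171  0.16619759] [[ 0.988  0.157 -0.004]
 [ 0.157 -0.988  0.001]
 [-0.004 -0.002 -1.   ]] [-0.59583206  0.23059167 -0.38771975]
```

View pics/w10.png

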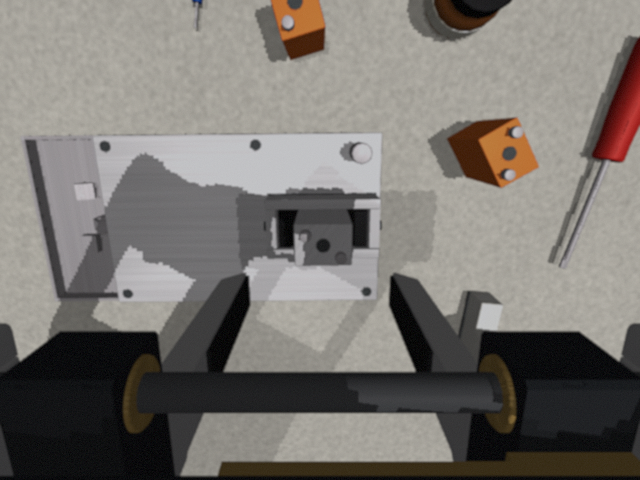

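View pics/w10c.png

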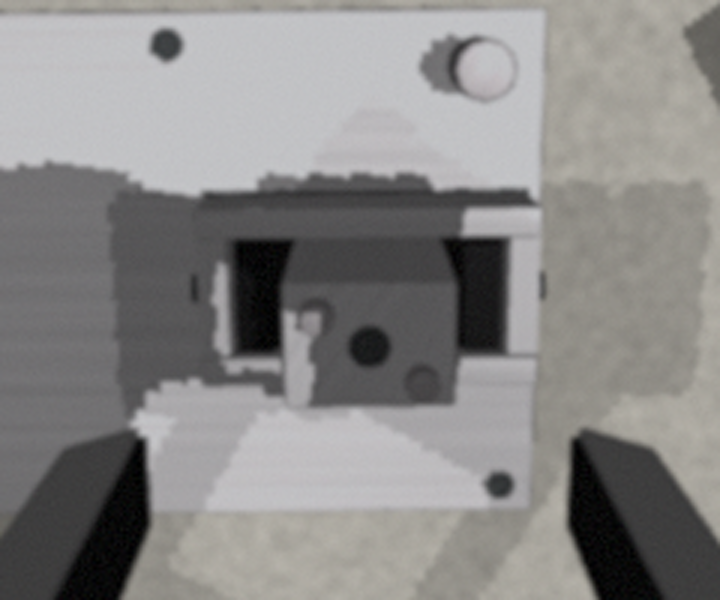

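```bash
python3 - <<'E'
from h import *
ws=np.load('ws.npy');c=cam('wrist',dict(position=ws[:3],orientation=ws[3:]))
k=lambda p:(np.array(p,float)+.5)/3-.5+[200,130]
q=ray(c,k([[283,283],[458,283],[456,403],[287,405]]),.093)
print(q,[np.linalg.norm(q[i]-q[(i+1)%4]).round(4) for i in range(4)],q.mean(0)-ws[:3],ray(c,k([369,346]),.093)-ws[:3])
d=q[0]+q[3]-q[1]-q[2];print('yaw',np.arctan2(-d[0],d[1]))
n=ray(c,k([[222,238],[508,238],[508,355]]),.048);print('nest pocket',n)
for i in range(2):print(sense()['position'])
E
python3 -m creep '[[0.5,[0,0,0],[0,0,0]]]'
```

```text
[[ 0.55598196 -0.1020385   0.093     ]
 [ 0.56226381 -0.1411429   0.093     ]
 [ 0.53397064 -0.14588205  0.093     ]
 [ 0.52723938 -0.10708659  0.093     ]] [np.float64(0.0396), np.float64(0.0287), np.float64(0.0394), np.float64(0.0292)] [ 0.00454548 -0.0032458  -0.07319759] [[ 0.00408963 -0.00285567 -0.07319759]]
yaw 0.1655208603287625
nest pocket [[ 0.55461496 -0.08308016  0.048     ]
 [ 0.56658612 -0.15760212  0.048     ]
 [ 0.53493183 -0.16381128  0.048     ]]
[ 0.54022679 -0.12170486  0.16660791]
[ 0.54022679 -0.12170486  0.16660791]
time_s: 11.85
position: [0.5404, -0.1227, 0.1674]
orientation: [-3.132, -0.242, 0.003]
wrist_force: [0.2, 0.2, 0.0]
width: 0.0703
```

```bash
python3 -m creep '[[0.5,[0.45,-0.25,-2.5],[0,0,0.008]],[0.5,[0.45,-0.25,-5],[0,0,0.008]],[0.5,[0.45,-0.25,-7],[0,0,0.008]],[0.5,[0.45,-0.25,-9],[0,0,0.008]],[0.5,[0.45,-0.25,-10.5],[0,0,0.008]],[0.5,[0.45,-0.25,-11.1],[0,0,0.008]],[0.5,[0.45,-0.25,-11.1],[0,0,0.008]]]'
python3 - <<'E'
from h import *
s=sense();print(s['position'],R.from_rotvec(s['orientation']).as_matrix().round(3),s['wrist_force'])
im=grab_frame('wrist')[:,:,::-1]
cv2.imwrite('pics/w11.png',im)
cv2.imwrite('pics/s11.png',cv2.resize(grab_frame('scene')[190:330,200:400,::-1],None,fx=4,fy=4))
E
```

```text
time_s: 12.55
position: [0.5452, -0.1247, 0.0566]
orientation: [-3.13, -0.255, 0.003]
wrist_force: [-0.3, -0.1, -0.3]
width: 0.0707
[ 0.54521064 -0.12465276  0.05664152] [[ 0.987  0.162 -0.002]
 [ 0.162 -0.987  0.001]
 [-0.002 -0.001 -1.   ]] [-0.28830655 -0.10114935 -0.2724801 ]
```

View pics/w11.png

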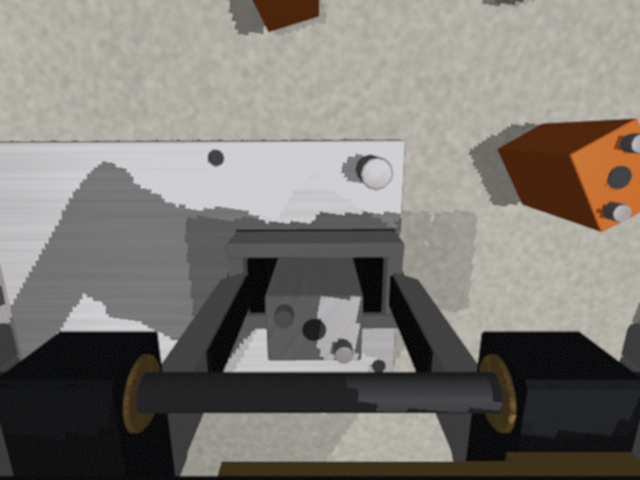

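View pics/s11.png

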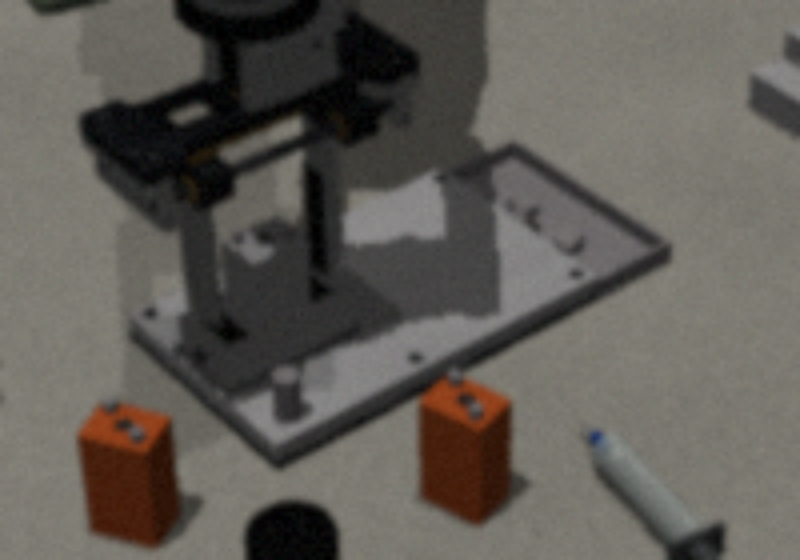

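The block, at (314,327), is centred between the fingers at 247 and 393, with the tips just above the nest mouth. I close on it.

```bash
python3 -m creep '[[-1,[0,0,0],[0,0,0]],[-1,[0,0,0],[0,0,0]],[-1,[0,0,0],[0,0,0]],[-1,[0,0,0],[0,0,0]],[-1,[0,0,0],[0,0,0]],[-1,[0,0,0],[0,0,0]],[-1,[0,0,0],[0,0,0]]]'
python3 - <<'E'
# shift/turn rows for rocking: pivot jaw contact
import numpy as np
from scipy.spatial.transform import Rotation as R
th=.163; xf=np.array([np.cos(th),np.sin(th),0]); yf=np.array([-np.sin(th),np.cos(th),0]);z=np.array([0,0,1])
tcp=np.array([0,0,.0566]); C=np.array([0,0,.038])
# state: centre-on-jaw-line rises 20mm*|dtheta| ; lean a>0 towards +y
def pose(a,rise):
    rot=R.from_rotvec(-a*xf)
    p=C+rot.apply(tcp-C)+z*rise
    return (p-tcp)*100,-a*xf
r=0;prev=0
for a in (.05,.1,.14,.17,.12,.06,0,-.06,-.12,-.17):
    r+=.02*abs(a-prev)*.9;prev=a
    p,t=pose(a,r);print(a,(r*1000).__round__(1),p.round(2),t.round(3))
E
```

```text
time_s: 13.35
position: [0.5462, -0.123, 0.0579]
orientation: [-3.129, -0.257, -0.0]
wrist_force: [-0.1, 5.3, 5.0]
width: 0.0398
0.05 0.9 [-0.02  0.09  0.09] [-0.049 -0.008 -0.   ]
0.1 1.8 [-0.03  0.18  0.17] [-0.099 -0.016 -0.   ]
0.14 2.5 [-0.04  0.26  0.23] [-0.138 -0.023 -0.   ]
0.17 3.1 [-0.05  0.31  0.28] [-0.168 -0.028 -0.   ]
0.12 4.0 [-0.04  0.22  0.38] [-0.118 -0.019 -0.   ]
0.06 5.0 [-0.02  0.11  0.5 ] [-0.059 -0.01  -0.   ]
0 6.1 [0.   0.   0.61] [0. 0. 0.]
-0.06 7.2 [ 0.02 -0.11  0.72] [0.059 0.01  0.   ]
-0.12 8.3 [ 0.04 -0.22  0.81] [0.118 0.019 0.   ]
-0.17 9.2 [ 0.05 -0.31  0.89] [0.168 0.028 0.   ]
```

```bash
python3 -m creep '[[-1,[-0.02,0.09,0.09],[-0.049,-0.008,0]],[-1,[-0.03,0.18,0.17],[-0.099,-0.016,0]],[-1,[-0.03,0.18,0.17],[-0.099,-0.016,0]]]'
```

```text
time_s: 13.65
position: [0.5458, -0.1211, 0.0598]
orientation: [3.031, 0.251, 0.013]
wrist_force: [-1.6, 2.8, 4.6]
width: 0.0399
```

```bash
python3 -m creep '[[-1,[-0.01,0.08,0.06],[-0.039,-0.007,0]],[-1,[-0.02,0.13,0.11],[-0.069,-0.012,0]],[-1,[-0.02,0.13,0.11],[-0.069,-0.012,0]],[-1,[-0.02,0.13,0.11],[-0.069,-0.012,0]]]'
python3 - <<'E'
from h import *
s=sense();M=R.from_rotvec(s['orientation']).as_matrix();print(s['position'],M[:,2].round(3),s['wrist_force'],s['wrist_torque'])
im=grab_frame('wrist')[:,:,::-1]
cv2.imwrite('pics/w12.png',im)
cv2.imwrite('pics/s12.png',cv2.resize(grab_frame('scene')[210:310,210:350,::-1],None,fx=5.5,fy=5.5))
E
```

```text
time_s: 14.05
position: [0.5456, -0.1197, 0.0606]
orientation: [2.965, 0.243, 0.021]
wrist_force: [-1.0, 6.0, 5.1]
width: 0.04
[ 0.54559831 -0.11965936  0.06059884] [ 0.028 -0.165 -0.986] [-0.97546363  6.00106109  5.14872447] [ 1.68453166  0.40782717 -0.06968418]
```

View pics/w12.png

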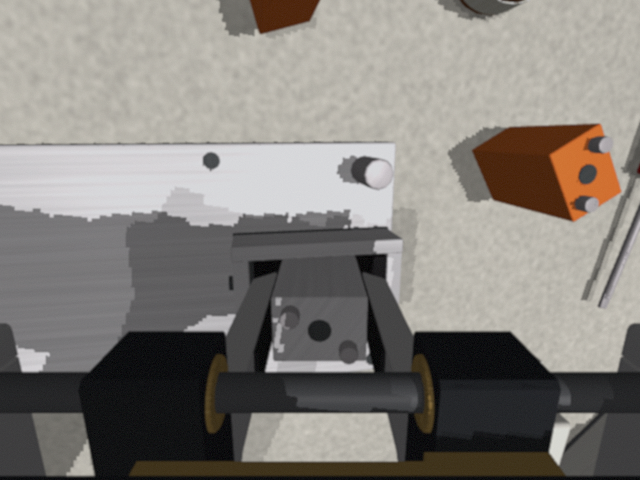

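View pics/s12.png

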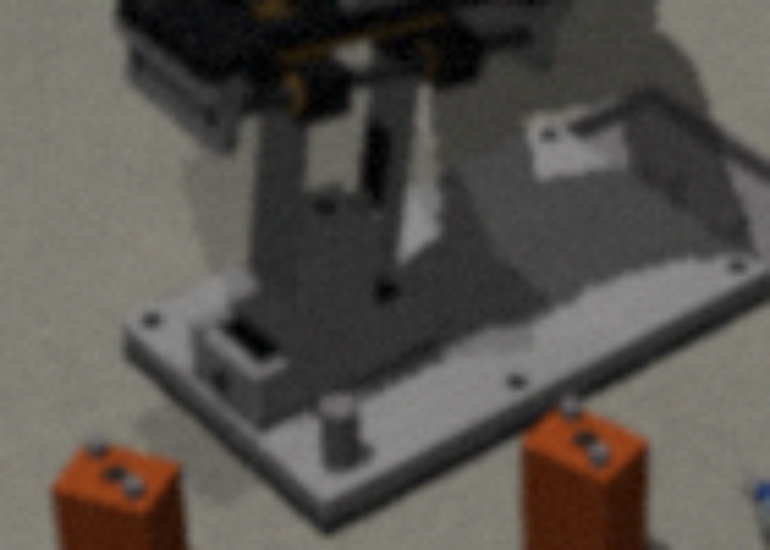

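The wrist view shows the block's side edges converging on the tool axis (about (318,136)), so the block follows the gripper, leaning about 0.165 rad towards the tray. I swing it the other way.

```bash
python3 -m creep '[[-1,[0.01,-0.09,0.1],[0.05,0.009,0]],[-1,[0.03,-0.2,0.22],[0.109,0.018,0]],[-1,[0.05,-0.31,0.33],[0.168,0.028,0]],[-1,[0.07,-0.42,0.44],[0.227,0.038,0]]]'
python3 -m creep '[[-1,[0.02,-0.11,0.09],[0.059,0.009,0]],[-1,[0.03,-0.2,0.17],[0.109,0.018,0]],[-1,[0.03,-0.2,0.17],[0.109,0.018,0]],[-1,[0.03,-0.2,0.17],[0.109,0.018,0]]]'
python3 - <<'E'
from h import *
s=sense();M=R.from_rotvec(s['orientation']).as_matrix();print(s['position'],M[:,2].round(3),s['wrist_force'],s['wrist_torque'])
im=grab_frame('wrist')[:,:,::-1]
cv2.imwrite('pics/w13.png',im)
cv2.imwrite('pics/s13.png',cv2.resize(grab_frame('scene')[210:310,210:350,::-1],None,fx=5.5,fy=5.5))
E
```

```text
time_s: 14.55
position: [0.5464, -0.125, 0.0641]
orientation: [-3.069, -0.253, 0.007]
wrist_force: [1.3, 4.0, -4.7]
width: 0.0396
time_s: 14.95
position: [0.5467, -0.1275, 0.0657]
orientation: [-2.962, -0.242, 0.021]
wrist_force: [2.5, 1.7, -3.5]
width: 0.0393
[ 0.54669603 -0.12747739  0.06574459] [-0.027  0.167 -0.986] [ 2.53901122  1.65120478 -3.47553175] [ 0.3704544  -0.54797652 -0.04396045]
```

View pics/w13.png

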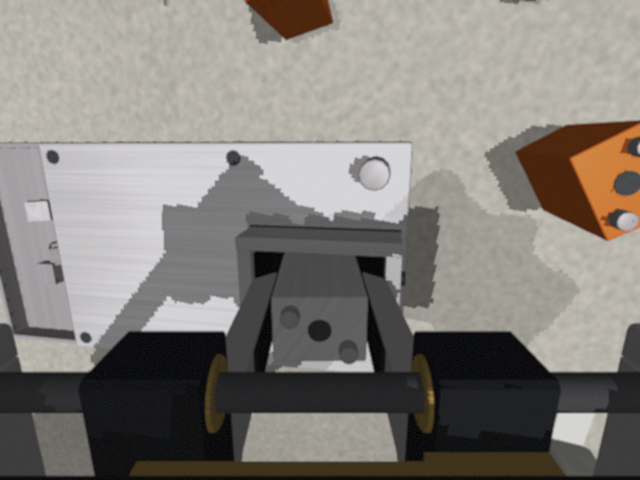

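View pics/s13.png

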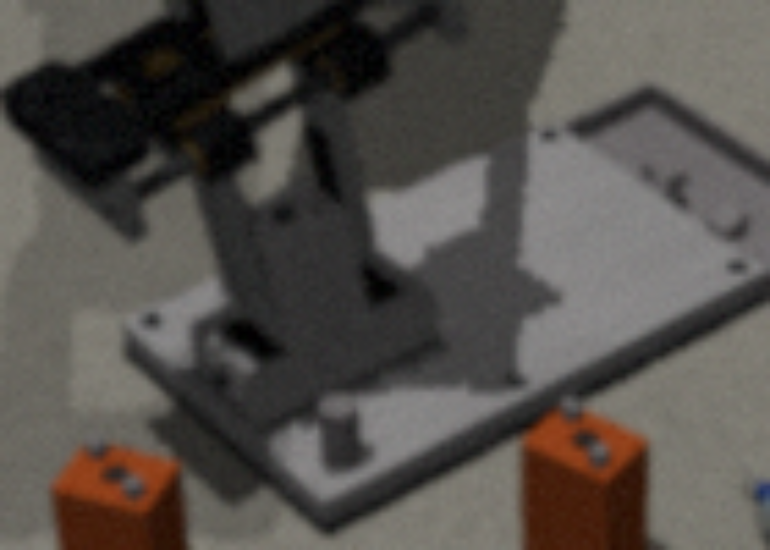

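The block stays square in the grip (top face at columns 272–367, as before), now leaning about 0.168 rad away from the tray. I work out the next swings.

```bash
python3 - <<'E'
import numpy as np
from scipy.spatial.transform import Rotation as R
th=.163; xf=np.array([np.cos(th),np.sin(th),0]);z=np.array([0,0,1])
tcp0=np.array([0,0,.0566]); C0=np.array([0,0,.038])
def pose(a,rise):
    # pivot line stays at jaw height; tool point relative to it grows with rise
    d=tcp0-C0+z*rise
    return (R.from_rotvec(-a*xf).apply(d)-(tcp0-C0))*100
r=.0092;prev=-.17
base=pose(prev,r)
# actual commanded at that point differed slightly; work relative
for a in (-.11,-.05,0,.06,.12,.15,'b',.1,.05,0,-.05,-.1,-.15,'b',-.1,-.05,0):
    if a=='b': base=pose(prev,r);print('--');continue
    r+=.02*abs(a-prev)*.9; 
    p=pose(a,r)-base
    if a in(.15,-.15): pass
    prev=a
    print(a,round(r*1000,1),p.round(2))
E
```

```text
-0.11 10.3 [-0.02  0.15  0.13]
-0.05 11.4 [-0.05  0.32  0.25]
0 12.3 [-0.08  0.46  0.35]
0.06 13.3 [-0.11  0.65  0.45]
0.12 14.4 [-0.14  0.85  0.54]
0.15 15.0 [-0.16  0.96  0.58]
--
0.1 15.9 [ 0.03 -0.16  0.11]
0.05 16.8 [ 0.05 -0.32  0.21]
0 17.7 [ 0.08 -0.49  0.31]
-0.05 18.6 [ 0.11 -0.68  0.39]
-0.1 19.5 [ 0.14 -0.87  0.47]
-0.15 20.4 [ 0.18 -1.07  0.53]
--
-0.1 21.3 [-0.03  0.18  0.11]
-0.05 22.2 [-0.06  0.37  0.22]
0 23.1 [-0.09  0.57  0.31]
```

```bash
python3 -m creep '[[-1,[-0.02,0.11,0.13],[-0.059,-0.01,0]],[-1,[-0.03,0.21,0.25],[-0.118,-0.019,0]],[-1,[-0.05,0.31,0.35],[-0.168,-0.028,0]],[-1,[-0.08,0.5,0.45],[-0.227,-0.037,0]],[-1,[-0.11,0.7,0.54],[-0.286,-0.047,0]],[-1,[-0.13,0.81,0.58],[-0.316,-0.052,0]],[-1,[-0.13,0.81,0.58],[-0.316,-0.052,0]]]'
python3 - <<'E'
from h import *
s=sense();M=R.from_rotvec(s['orientation']).as_matrix();print(s['position'],M[:,2].round(3),s['wrist_force'],s['wrist_torque'])
im=grab_frame('wrist')[:,:,::-1]
cv2.imwrite('pics/w14.png',im)
E
```

```text
time_s: 15.75
position: [0.5452, -0.1182, 0.072]
orientation: [2.98, 0.249, 0.018]
wrist_force: [2.2, 1.1, -6.7]
width: 0.0399
[ 0.54517782 -0.11818146  0.07195856] [ 0.025 -0.149 -0.989] [ 2.20749096  1.0659262  -6.67145938] [-2.18286978e-02 -5.72232225e-01  5.20111431e-05]
```

View pics/w14.png

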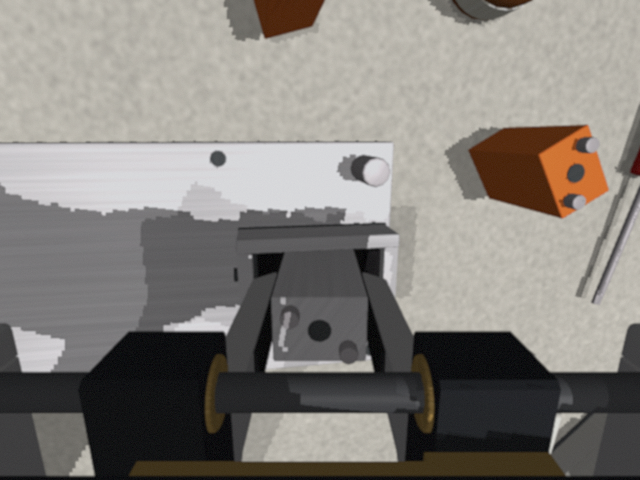

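```bash
python3 -m creep '[[-1,[0.03,-0.16,0.11],[0.049,0.008,0]],[-1,[0.05,-0.32,0.21],[0.099,0.016,0]],[-1,[0.08,-0.49,0.31],[0.148,0.024,0]],[-1,[0.11,-0.68,0.39],[0.197,0.032,0]],[-1,[0.14,-0.87,0.47],[0.247,0.041,0]],[-1,[0.18,-1.07,0.53],[0.296,0.049,0]],[-1,[0.18,-1.07,0.53],[0.296,0.049,0]]]'
python3 -m creep '[[-1,[-0.03,0.18,0.11],[-0.049,-0.008,0]],[-1,[-0.06,0.37,0.22],[-0.099,-0.016,0]],[-1,[-0.09,0.57,0.31],[-0.148,-0.024,0]],[-1,[-0.09,0.57,0.31],[-0.148,-0.024,0]]]'
python3 - <<'E'
from h import *
s=sense();M=R.from_rotvec(s['orientation']).as_matrix();print(s['position'],M.round(3),s['wrist_force'],s['wrist_torque'])
im=grab_frame('wrist')[:,:,::-1]
cv2.imwrite('pics/w15.png',im)
cv2.imwrite('pics/s15.png',cv2.resize(grab_frame('scene')[210:310,210:350,::-1],None,fx=5.5,fy=5.5))
E
```

```text
time_s: 16.5
position: [0.5467, -0.1274, 0.0783]
orientation: [-2.972, -0.24, 0.02]
wrist_force: [0.2, 9.5, 3.7]
width: 0.0399
time_s: 16.9
position: [0.5451, -0.1234, 0.0806]
orientation: [-3.13, -0.26, 0.005]
wrist_force: [-0.4, -0.2, -3.6]
width: 0.0396
[ 0.54507435 -0.12335945  0.08055148] [[ 0.986  0.165 -0.003]
 [ 0.165 -0.986  0.   ]
 [-0.003 -0.001 -1.   ]] [-0.43001241 -0.16044624 -3.62535462] [ 0.02902426 -0.02119008  0.01338991]
```

View pics/w15.png

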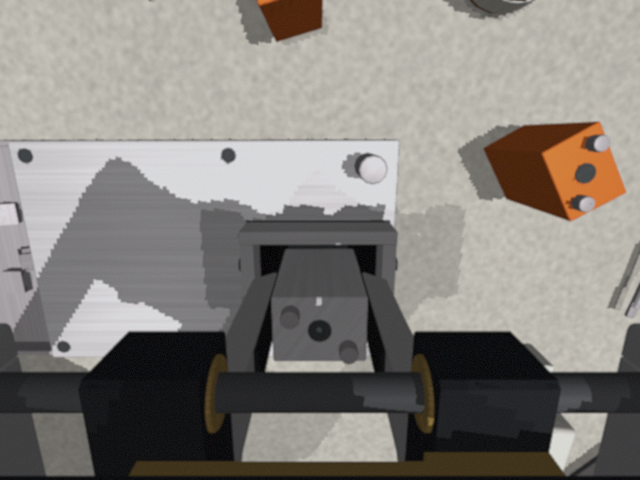

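View pics/s15.png

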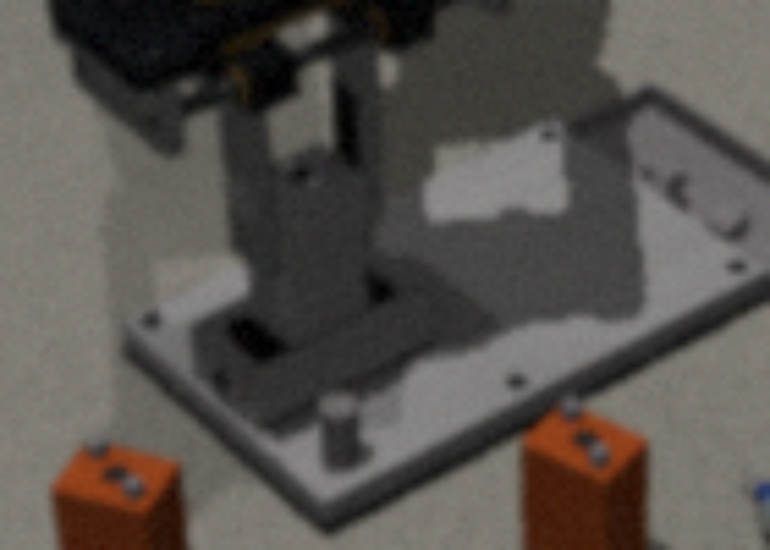

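```bash
python3 -m creep '[[-1,[0,0,0.5],[0,0,0]],[-1,[0,0,1],[0,0,0]],[-1,[0,0,1.5],[0,0,0]],[-1,[0,-0.1,2],[0,0,0]],[-1,[0,-0.1,2.2],[0,0,0]],[-1,[0,-0.1,2.2],[0,0,0]],[-1,[0,-0.1,2.2],[0,0,0]],[-1,[0,-0.1,2.2],[0,0,0]]]'
python3 - <<'E'
from h import *
s=sense();M=R.from_rotvec(s['orientation']).as_matrix();print(s['position'],M[:,2].round(3),s['wrist_force'],s['width'],np.round(s['qd'],3))
cv2.imwrite('pics/w16.png',grab_frame('wrist')[:,:,::-1])
cv2.imwrite('pics/s16.png',cv2.resize(grab_frame('scene')[200:310,160:330,::-1],None,fx=4.5,fy=4.5))
cv2.imwrite('pics/t16.png',grab_frame('top')[:,:,::-1])
E
```

```text
time_s: 17.8
position: [0.5459, -0.1251, 0.1023]
orientation: [-3.131, -0.257, 0.003]
wrist_force: [0.3, 0.1, -2.8]
width: 0.0398
[ 0.54590638 -0.12513871  0.10227494] [-0.002  0.    -1.   ] [ 0.25624935  0.10482083 -2.81442745] 0.03982191673678872 [ 0.001 -0.    -0.002 -0.001 -0.001  0.001]
```

View pics/w16.png

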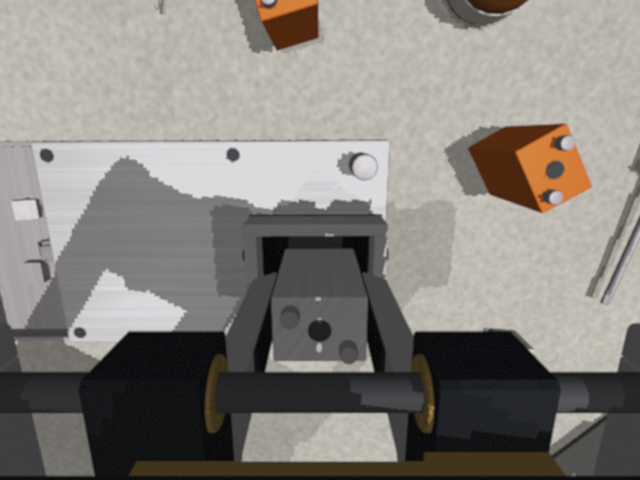

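View pics/s16.png

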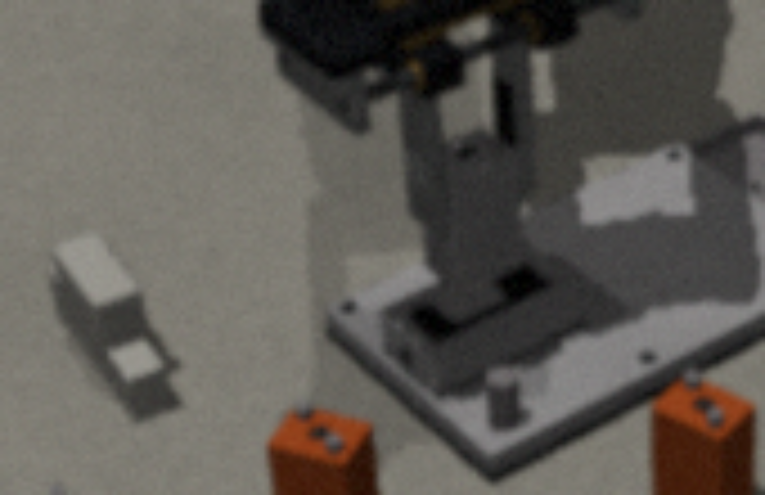

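View pics/t16.png

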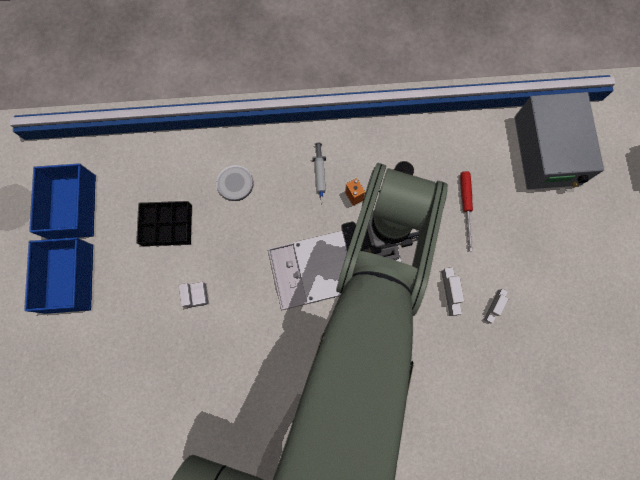

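The block hangs upright above its nest in both views. Its foot is at about 68 mm by TCP reading, inside the 52–93 mm window, and the joints are still. The scraper stands clear at (454,291) in the top view, and the chips are in the tray near (290,272). I hand in.

```bash
python3 -c "
from cell import *
print(finish_job())"
```

```text
the job is handed in; nothing more can be done
None
```

I did every stage of the job and handed it in at about 18 s of the 67 s allowed. No verdict is reported, so what follows rests on my own checks.

- **Chips:** I wiped all three chips into the catch tray in one slow stroke with the larger white scraper. The last views show all three in the tray. One leans against the plate-side wall, at y about 124 mm. I did not measure its height; from its size the centre should be at most about 13 mm, under the 16 mm limit.
- **Scraper:** I stood it back close to where it started on the bench, released and well clear of the fixture. Later pictures show it unmoved.
- **Rocking:** I gripped the block across its 40 mm faces and leaned it about +0.165 rad (towards the tray), -0.168, +0.15 and -0.15. It stayed square in the fingers and came free after rising about 23 mm.
- **End pose:** The block is held upright above its nest. Its foot is at about 68 mm, which is 20 mm clear of the mouth, and it is within a few mm of the nest centre. The wrist force is only about its own weight, the opening is 39.8 mm, and the joints are still.

**Disagreements:** the top camera and the wrist camera with arm readings differed by 4–6 mm in the horizontal position of things. I used the wrist-relative values for all positioning. A few TCP readings also wandered by several mm, so I repeated those before acting.

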